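Load the finisher and hold its recessed run button

ROBOT

A 6-joint arm with a two-finger parallel gripper is mounted at the origin on the work surface. World frame = base frame: x ahead of the robot, y to its left, z up, the work surface at z = 0. Lengths are in m, angles in rad, forces in N, time in s.
With the tool pointing down it reaches from about 0.15 to 0.775 m from the base axis. Payload 6.1 kg.
Tool frame: the origin (TCP) lies on the centre line of the jaws, within the pads' length; the fingertips stand arm.tcp_to_tips ahead of it and the grasp point (between the pads) lies 6 mm ahead of it (arm.tcp_to_tips is the distance from the TCP to the fingertips, in m); y points along the fingers, x is the direction in which the jaws open and shut, and the axes are right-handed (so a half turn about y gives the same grasp; the last joint's range is limited). The gripper opens to 85 mm and grips with 20 to 120 N. Pads are 22 mm wide; open, the fingers measure 114 mm over their backs; the gripper's body (76 mm by 85 mm) begins 54 mm behind the grasp point. The pads swing forward as they close: fully open they stand 13 mm farther back than shut.
Start: joints at [1.324, 0.126, -0.04, 1.405, 0, 1.571], TCP at [0.128, 0.509, 0.256] pointing down, gripper open.
Joint ranges: [-2.72, 2.72], [-0.95, 1.95], [-1.27, 1.35], [-1.78, 2.02], [-1.46, 1.47], [-3.14, 3.14]. Speed limits (rad/s): [2.39, 2.39, 3.01, 3.14, 3.14, 3.14].

INTERFACE

Orientations are given as a rotation vector (axis times angle).
In Python, from station import arm gives the robot as it stands.
- The arm moves only by the tool servo_tool, never from a script. Its argument "motion" is one flat list of numbers, 6 for each row, row after row: the shift along the tool's x, y, z as a fraction of full scale, then the turn, a rotation vector about the tool's x, y, z as a fraction of full scale. In form: [dx, dy, dz, wx, wy, wz, dx, dy, dz, wx, wy, wz, ...]. A call has 1 to 8 rows; each row is the pose to reach, as a shift and turn from the pose commanded when the call began, along the tool's axes at that moment; what a row does not reach only later rows make up. Full scale, the value 1, is 0.5 m for a shift and 0.5 rad for a turn. A row lasts 1/12 s, in which the tool goes at most 41.7 mm and 7.16 degrees, less where a joint would pass 70% of its speed; a pose out of reach is approached as far as the arm can. A call with a number of a shift or a turn outside -1 to 1 is refused whole. A call with a gripper value outside its range is refused whole. "jaw" is the gripper command: -1 is fully open, 1 is shut, values between are in proportion, set as the call begins (left out, the last holds). The fingers move at their own pace and stop on an object; "squeeze" is the grip in N (left out, the last holds). Time passes only in rows, so rows that repeat a pose let the fingers close. It gives the time, the measured TCP pose, the force and the opening at its end, in the units of the state.
- arm.get_state(): the state, without advancing time (a new reading comes with each control period).
- arm.snapshot(name): name is "side" or "top"; returns a dict with "image" (420x560x3 uint8, red, green, blue), "depth" (420x560 float32, m along the optical axis (not along the pixel's ray), 0 where there is no reading), "K" (3x3 intrinsics, pixels), "k1" (the pictures are not rectified: a ray, as slopes to the right and down, at radius r is drawn at 1 + k1 r^2 times it, then the intrinsics apply), "world_from_camera" (4x4, takes a point from camera to world coordinates). Camera axes: x right, y up, looking along -z (the intrinsics and any distortion apply to the point x, -y, -z); pixel columns grow to the right and rows downward; lengths in m; the calibration is good to about 2 mm. A picture is of the moment at which its call begins.
- arm.finish_job(): hands the job in, once; it reports no verdict.
The state is a dict: "t": time; "joints": joint angles; "qvel": joint speeds; "joint_efforts": joint torques, N m; "position": TCP position; "tool_rot": TCP orientation; "wrist_force": force on the tool from outside, world axes, zero at the start; "moment": the same for the moment, N m; "finger_gap": finger opening in m.
Only numpy, scipy, OpenCV 4.12 (cv2) and the standard library are available. Lean on these libraries where they do the work, as an engineer would, in place of code of your own. Each camera call takes 0.05 s, during which the arm holds its last target.

TASK

Pour all six brass beads from the steel cup into the green bowl of the finisher and set the empty cup back upright on the bench. Then take the stylus from its stand, reach it down through the hole in the white block and hold the recessed red button fully down, and finish like that: stylus still gripped and button still held down. Leave the brick, the pink compound and the jar where they are.

Things in the scene. Friction and masses are not known exactly. Their poses are not given: they have to be found in the camera images.
- finisher: Benchtop vibratory finisher, fixed to the bench. Grey base box 200 (its x) x 320 (its y) x 35 high; origin at the centre of its underside, z up. On top stand, centred at y = +75, an open round green bowl on a black rubber foot (112 diameter, 20 high), and at y = -95 a white control block 100 x 100, its flat top 80 above the bench, with one 19 mm round hole in its middle.
- bowl_floor (a point): Centre of the inner floor of the green bowl, 61 above the bench. The bowl is 54 deep inside, its rim 115 above the bench; inner radius about 53 at the floor and 65 at the rim, wall 5.
- hole_mouth (a point): Centre of the mouth of the round hole (19 diameter, straight down) in the white block's top, 80 above the bench; fixed to the finisher, z up.
- button_top (a point): Centre of the flat top of the round red run button (17 diameter) down inside that hole, 28 below the mouth when not pressed. It moves straight down.
- run_button (a joint): Travel of the red button in metres: 0 released, 0.006 fully down. A spring pushes it back up: it starts to move at about 1.2 N and takes about 4 N to hold fully down; the stop below is rigid.
- cup: Loose round steel cup, open at the top, 58 high, outer diameter 60 all the way up (straight, upright side); its bore tapers from 54 diameter at the mouth to 41 at the floor, lip 3 thick, floor 4 thick, about 0.1 kg. Origin at the centre of its underside, z up through the mouth. Stands on the bench with the six beads inside.
- stylus: Upright stylus, loose, about 80 g: brass shaft 8 diameter and 60 long at the bottom, above it a round aluminium handle 15 diameter and 75 long (flat shoulder where they meet). Origin at the centre of the shaft's lower end, z along it towards the handle. Stands in the stand with the handle's shoulder resting on the stand's top (65 above the bench), so its tip is 5 above the bench and its top 140.
- stylus_tip (a point): Centre of the lower end of the stylus's brass shaft (same point as the stylus origin).
- stylus_grip (a point): Point on the stylus's axis in the handle, 107 above the tip and 28 below the top: a good height to grip.
- stand: Dark wooden stand, fixed: block 70 x 70 x 65 high with one 12 mm hole straight down its middle that holds the stylus's shaft. Origin at the centre of its underside, z up. The stand and the cup may each be on the left or on the right of the finisher.
- firebrick: Bystander: loose terracotta brick 100 (its x) x 70 x 60 high, origin at the centre of its underside.
- compound: Bystander: loose pink cake of polishing compound, disc 56 diameter, 22 high, origin at the centre of its underside.
- jar: Bystander: loose amber jar with a white cap, 60 diameter, 75 high, origin at the centre of its underside.
- bead0_center (a point): Centre of one of the six loose brass beads, balls 14 in diameter, 12 g each, at first in the cup.
- bead1_center (a point): Centre of one of the six loose brass beads, balls 14 in diameter, 12 g each, at first in the cup.
- bead2_center (a point): Centre of one of the six loose brass beads, balls 14 in diameter, 12 g each, at first in the cup.
- bead3_center (a point): Centre of one of the six loose brass beads, balls 14 in diameter, 12 g each, at first in the cup.
- bead4_center (a point): Centre of one of the six loose brass beads, balls 14 in diameter, 12 g each, at first in the cup.
- bead5_center (a point): Centre of one of the six loose brass beads, balls 14 in diameter, 12 g each, at first in the cup.
Things that resemble listed ones, but are neither listed nor needed, are in the scene too. Leave any blue or purple look-alike of the cup alone.

How it is judged:
By the outcome, as a careful person would: the job done as asked, in the order asked, and still so for the second after the job is handed in, while the arm keeps its last pose, push and grip.
It also fails if it takes over 72 s, if anything falls off the work surface, if the arm or the gripper's body presses on something with over 40 N, if the wrist force passes 120 N, or if a joint passes its speed limit or range.

## Working session

There is one attempt and no reset: what is moved stays moved. The work goes in short steps, Python scripts to look and compute and a tool call to move; the robot and the scene stay as the last step left them, time stands still between calls to the robot, and variables do not carry over. Pictures are saved under pics/ and viewed, and the job is handed in when it is done.

Besides the shell and the picture viewer there is one more tool, called after "Request:" as a command line: name --argument value ..., lists and objects as JSON in quotes. servo_tool: Moves the arm, as the interface text tells. Shift numbers are shares of 0.5 m and turn numbers shares of 0.5 rad, none past 1 either way. Its arguments: {"type":"object","properties":{"motion":{"type":"array"},"jaw":{"type":"number"},"squeeze":{"type":"number"}},"required":["motion"]}

```bash
ls; mkdir -p pics; python3 - <<'E'
from station import arm
import cv2,numpy as np
print(arm.get_state(), arm.tcp_to_tips)
for n in("side","top"):
    s=arm.snapshot(n); cv2.imwrite(f"pics/{n}0.png",s["image"][:,:,::-1]); np.savez(f"pics/{n}0.npz",**s)
    print(n,s["K"],s["k1"],s["world_from_camera"])
E
```

```text
pics
{'t': 0.0, 'joints': array([ 1.32402252e+00,  1.26414516e-01, -4.05834096e-02,  1.40540628e+00,
        1.11159295e-05,  1.57080043e+00]), 'qvel': array([-0.0009523 , -0.00033076,  0.00025855,  0.00072766, -0.00139391,
        0.00114421]), 'joint_efforts': array([-6.24184067e-04, -4.35906994e+01,  3.52929354e+01,  1.69889705e-02,
        1.20081363e-04,  1.53456959e-06]), 'position': array([0.1281552 , 0.50875003, 0.25552159]), 'tool_rot': array([-1.31688926, -1.02458983,  1.02671731]), 'wrist_force': array([ 0.22207925, -0.21658815, -0.1072659 ]), 'moment': array([-0.00669665,  0.00916095,  0.00139469]), 'finger_gap': 0.08539089250163351} 0.025
side [[402.47033653   0.         283.2470829 ]
 [  0.         402.47033653 205.28073958]
 [  0.           0.           1.        ]] 0.03203899050675536 [[ 0.81143243  0.2934489  -0.50543561 -0.02856952]
 [-0.58441471  0.39841218 -0.70691384 -0.82587388]
 [-0.00607138  0.86899682  0.49478042  0.66478867]
 [ 0.          0.          0.          1.        ]]
top [[449.83956954   0.         280.14947838]
 [  0.         449.83956954 206.90606421]
 [  0.           0.           1.        ]] -0.06133190877976836 [[-0.02386984  0.9932123  -0.11384005  0.38875615]
 [-0.99965298 -0.02498228 -0.0083551  -0.01915698]
 [-0.01114237  0.11360111  0.99346396  1.40489257]
 [ 0.          0.          0.          1.        ]]
```

View images.

View pics/side0.png

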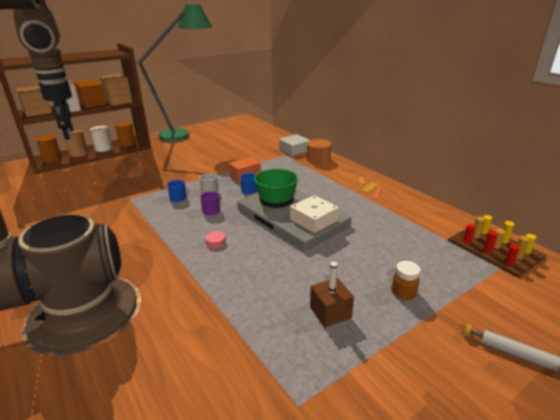

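View pics/top0.png

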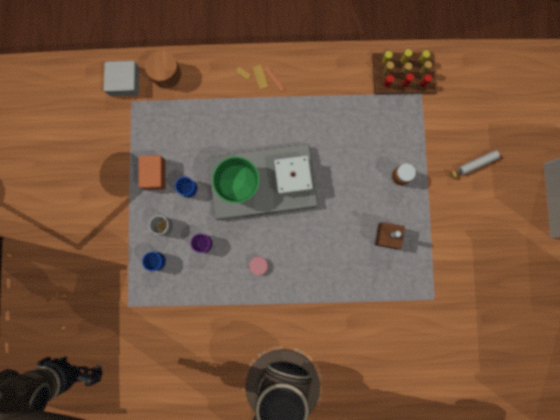

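```bash
python3 - <<'E'
from scipy.spatial.transform import Rotation as R
print(R.from_rotvec([-1.31688926, -1.02458983,  1.02671731]).as_matrix())
E
```

```text
[[ 2.44280442e-01 -4.03548627e-04 -9.69704544e-01]
 [ 9.69703295e-01 -1.55645105e-03  2.44280775e-01]
 [-1.60787682e-03 -9.99998707e-01  1.11118838e-05]]
```

```bash
cat > h.py <<'E'
import numpy as np,cv2
from scipy.spatial.transform import Rotation as R
def cloud(s):
    K,k=s["K"],float(s["k1"]); d=s["depth"]; H,W=d.shape
    u,v=np.meshgrid(np.arange(W),np.arange(H))
    p=np.stack([u,v],-1).reshape(-1,1,2).astype(np.float64)
    n=cv2.undistortPoints(p,K,np.array([k,0,0,0,0.]),None,None).reshape(H,W,2)
    P=np.stack([n[...,0]*d,-n[...,1]*d,-d],-1)
    T=s["world_from_camera"]
    Wd=P@T[:3,:3].T+T[:3,3]; Wd[d==0]=np.nan
    return Wd
def ray_at_z(s,u,v,z):
    K,k=s["K"],float(s["k1"])
    n=cv2.undistortPoints(np.array([[[u,v]]],float),K,np.array([k,0,0,0,0.]),None,None).ravel()
    T=s["world_from_camera"]; d=T[:3,:3]@np.array([n[0],-n[1],-1]); o=T[:3,3]
    return o+d*(z-o[2])/d[2]
def proj(s,P):
    K,k=s["K"],float(s["k1"]);T=s["world_from_camera"]
    c=(np.atleast_2d(P)-T[:3,3])@T[:3,:3]
    a=c[:,:2]*[1,-1]/-c[:,2:]; r2=(a**2).sum(1,keepdims=True)
    return a*(1+k*r2)@np.diag([K[0,0],K[1,1]])+K[:2,2]
def crop(img,u0,v0,u1,v1,f,name):
    cv2.imwrite(name,cv2.resize(img[v0:v1,u0:u1,::-1],None,fx=f,fy=f,interpolation=cv2.INTER_CUBIC))
E
python3 - <<'E'
from h import *
for n in("top","side"):
    s=dict(np.load(f"pics/{n}0.npz")); C=cloud(s)
    im=s["image"]
    if n=="top":
        crop(im,125,135,325,285,4,"pics/topc.png"); crop(im,360,150,440,260,5,"pics/topd.png")
        for nm,(u,v) in dict(cup=(161,218),wall=(161,217),bowl=(236,180),blk=(283,165),hole=(293,174),stand=(385,240),sty=(397,234),jar=(406,170),brick=(151,170),comp=(259,266),mat=(330,270),blue=(186,187),purp=(201,243)).items(): print(nm,C[v,u].round(4))
    else: 
        crop(im,160,150,360,250,4,"pics/sidec.png"); crop(im,300,250,360,330,7,"pics/sided.png")
E
```

```text
cup [0.5222 0.3647 0.0181]
wall [0.5237 0.3601 0.0345]
bowl [0.6288 0.1244 0.0582]
blk [ 0.6667 -0.0196  0.0806]
hole [ 0.6421 -0.0492  0.0614]
stand [ 0.4353 -0.3171  0.0667]
sty [ 0.4486 -0.3351  0.142 ]
jar [ 0.6431 -0.3889  0.0769]
brick [0.6662 0.3845 0.0621]
comp [0.3673 0.0612 0.0259]
mat [ 0.3492 -0.1573 -0.0032]
blue [0.6203 0.2894 0.0033]
purp [ 0.4425  0.2436 -0.0037]
```

View pics/topc.png

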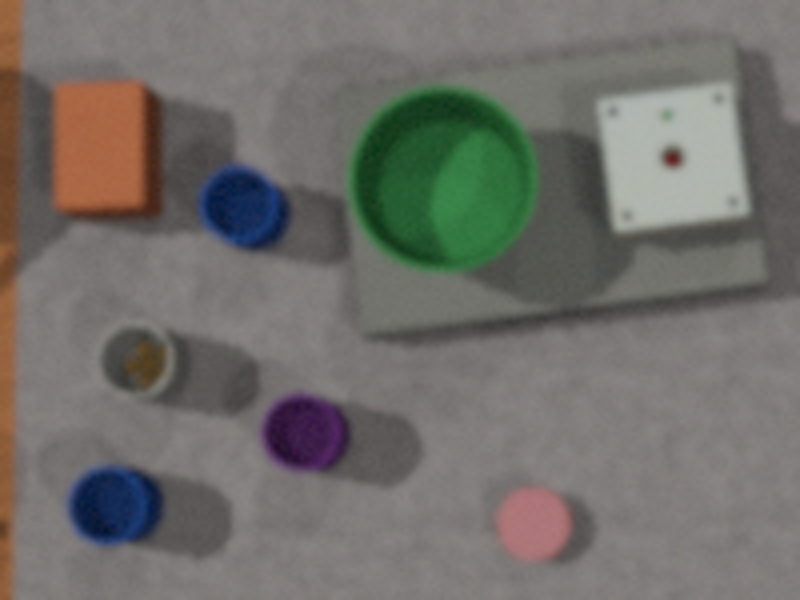

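View pics/topd.png

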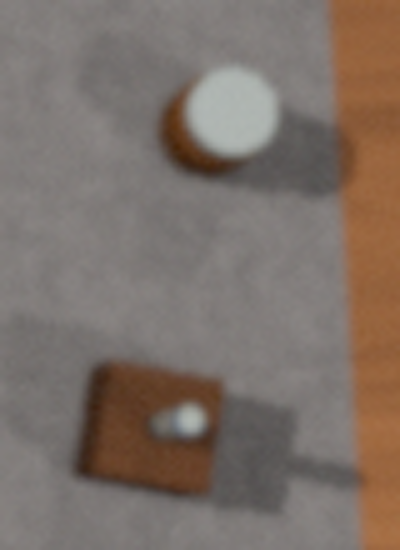

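View pics/sidec.png

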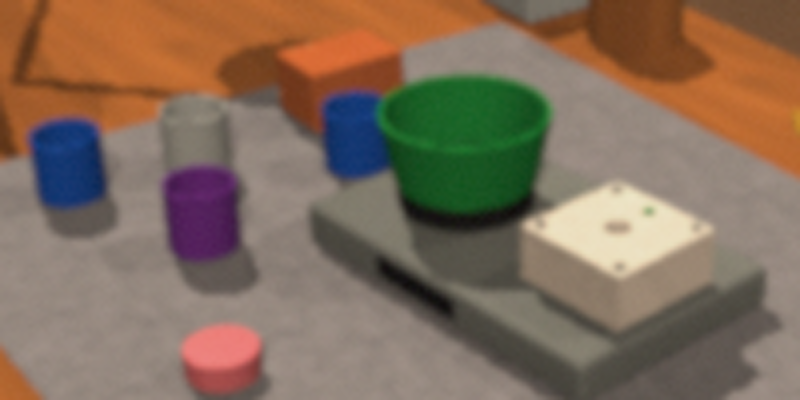

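View pics/sided.png

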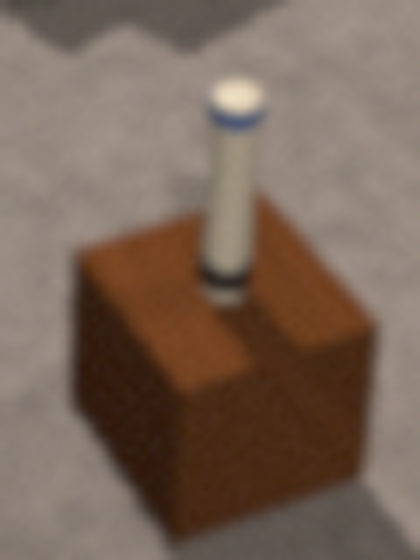

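```bash
python3 - <<'E'
from h import *
s=dict(np.load("pics/top0.npz")); q=dict(np.load("pics/side0.npz"))
def tc(cx,cy,z): return ray_at_z(s,125+(cx+.5)/4-.5,135+(cy+.5)/4-.5,z).round(4)
def td(cx,cy,z): return ray_at_z(s,360+(cx+.5)/5-.5,150+(cy+.5)/5-.5,z).round(4)
def sc(cx,cy,z): return ray_at_z(q,160+(cx+.5)/4-.5,150+(cy+.5)/4-.5,z).round(4)
def sd(cx,cy,z): return ray_at_z(q,300+(cx+.5)/7-.5,250+(cy+.5)/7-.5,z).round(4)
print("cup",tc(137,360,.058), "side",sc(196,110,.058))
print("hole",tc(672,158,.08),"side",sc(618,227,.08))
print("block corners",[tc(*c,.08) for c in((597,98),(733,83),(748,215),(618,234))],[sc(*c,.08) for c in((617,181),(715,231),(620,289),(522,231))])
print("bowl",tc(444,179,.115),"side",sc(464,112,.115))
print("styTop",td(190,419,.14),"side",sd(236,97,.14))
print("stand",[td(*c,.065) for c in((107,364),(224,379),(212,492),(90,470))],[sd(*c,.065) for c in((255,190),(377,322),(182,392),(78,250))])
print("blue1",tc(244,207,.058),"blue2",tc(115,505,.058),"purp",tc(305,432,.058),"comp",tc(534,522,.022))
print("brick",[tc(*c,.06) for c in((55,85),(143,82),(150,208),(56,210))])
C=cloud(s)
def med(u,v):return np.nanmedian(C[v-2:v+3,u-2:u+3].reshape(-1,3),0)
print(med(283,165),med(383,240),med(330,270),med(404,171),med(150,165))
# refine hole via dark red moment
im=s["image"].astype(int); 
m=(im[168:181,286:300].sum(2)<420);vv,uu=np.nonzero(m);print("hole mom",uu.mean()+286,vv.mean()+168,m.sum(),ray_at_z(s,uu.mean()+286,vv.mean()+168,.08))
E
```

```text
cup [0.4984 0.36   0.058 ] side [0.498  0.3556 0.058 ]
hole [ 0.6383 -0.0477  0.08  ] side [ 0.6376 -0.0491  0.08  ]
block corners [array([0.6855, 0.0074, 0.08  ]), array([ 0.6943, -0.095 ,  0.08  ]), array([ 0.5937, -0.103 ,  0.08  ]), array([ 0.5819, -0.006 ,  0.08  ])] [array([0.6824, 0.0063, 0.08  ]), array([ 0.6905, -0.0953,  0.08  ]), array([ 0.5843, -0.1157,  0.08  ]), array([ 0.5777, -0.0122,  0.08  ])]
bowl [0.6205 0.1194 0.115 ] side [0.6164 0.1162 0.115 ]
styTop [ 0.4503 -0.3373  0.14  ] side [ 0.448  -0.3384  0.14  ]
stand [array([ 0.4881, -0.3081,  0.065 ]), array([ 0.4773, -0.3779,  0.065 ]), array([ 0.4102, -0.3671,  0.065 ]), array([ 0.4252, -0.2949,  0.065 ])] [array([ 0.4882, -0.309 ,  0.065 ]), array([ 0.4762, -0.3774,  0.065 ]), array([ 0.4078, -0.3651,  0.065 ]), array([ 0.4228, -0.2977,  0.065 ])]
blue1 [0.6133 0.2785 0.058 ] blue2 [0.3898 0.3762 0.058 ] purp [0.4413 0.2325 0.058 ] comp [0.37  0.064 0.022]
brick [array([0.7121, 0.4252, 0.06  ]), array([0.7124, 0.3566, 0.06  ]), array([0.6141, 0.3502, 0.06  ]), array([0.6145, 0.4229, 0.06  ])]
[ 0.6666459  -0.01957652  0.0804862 ] [ 0.4355044  -0.31207744  0.06320029] [ 0.34920497 -0.15706198 -0.00101389] [ 0.64070083 -0.38318227  0.07404405] [0.68264474 0.38938163 0.05907449]
hole mom 292.58620689655174 173.72413793103448 29 [ 0.63947337 -0.04757561  0.08      ]
```

```bash
cat >> h.py <<'E'
def fr(az,pitch,roll=0,left=True):
    """tool y = pointing dir (az, pitch below horizontal); x = left tangential, then roll about y; az,pitch,roll in deg"""
    a,p=np.radians([az,pitch])
    y=np.array([np.cos(a)*np.cos(p),np.sin(a)*np.cos(p),-np.sin(p)])
    x=np.array([-np.sin(a),np.cos(a),0])*(1 if left else -1)
    M=np.stack([x,y,np.cross(x,y)],1)
    return R.from_matrix(M)*R.from_rotvec([0,np.radians(roll),0])
def plan(grasp,Rt,off=0.006):
    from station import arm
    s=arm.get_state(); R0=R.from_rotvec(s["tool_rot"]); p0=s["position"]
    pt=np.array(grasp)-off*Rt.as_matrix()[:,1]
    d=R0.inv().apply(pt-p0)/.5; w=(R0.inv()*Rt).as_rotvec()/.5
    print("t",round(s["t"],2),"grasp",(p0+off*R0.as_matrix()[:,1]).round(4),"q",s["joints"].round(3),"gap",round(s["finger_gap"],4),"F",s["wrist_force"].round(2))
    print("need d",d.round(4),"w",w.round(4),"rows>=",max(np.linalg.norm(d)*.5/.0417,np.linalg.norm(w)*.5/.125).round(1))
E
python3 - <<'E'
from h import *
d=fr(35.7,45).as_matrix()[:,1]
plan(np.array([.498,.358,.035])-.1*d,fr(35.7,45))
plan(np.array([.498,.358,.035])-.1*d,fr(35.7,45,left=False))
E
```

```text
t 0.1 grasp [0.1282 0.5088 0.2496] q [ 1.324  0.126 -0.04   1.405  0.     1.571] gap 0.0852 F [-0.31 -0.54 -0.03]
need d [-0.2259  0.2916 -0.6943] w [-1.4698 -1.6462 -0.6848] rows>= 9.4
t 0.1 grasp [0.1282 0.5088 0.2496] q [ 1.324  0.126 -0.04   1.405  0.     1.571] gap 0.0852 F [-0.31 -0.54 -0.03]
need d [-0.2259  0.2916 -0.6943] w [ 0.823   4.2603 -1.7664] rows>= 18.7
```

Request:
servo_tool --motion '[0,0,0,0,-0.4,0,0,0,0,0,-0.4,0]'

```text
t: 0.27
position: [0.1282, 0.5089, 0.2558]
tool_rot: [-1.229, -1.178, 1.18]
wrist_force: [0.1, 0.4, 0.2]
finger_gap: 0.0854
```

```bash
python3 - <<'E'
from h import *
d=fr(35.7,45).as_matrix()[:,1]
plan(np.array([.498,.358,.035])-.1*d,fr(35.7,45))
E
```

```text
t 0.27 grasp [0.1282 0.5089 0.2498] q [ 1.324  0.126 -0.04   1.405  0.     1.365] gap 0.0854 F [0.1  0.42 0.2 ]
need d [-0.363   0.2919 -0.6335] w [-1.5124 -1.2582 -0.5231] rows>= 9.4
```

Request:
servo_tool --motion '[-0.06,0,-0.1,-0.25,-0.2,-0.09,-0.12,0,-0.21,-0.5,-0.42,-0.17,-0.18,0,-0.31,-0.75,-0.63,-0.26,-0.18,0,-0.31,-0.75,-0.63,-0.26,-0.18,0,-0.31,-0.75,-0.63,-0.26]' --jaw -0.8

```text
t: 0.68
position: [0.2794, 0.4068, 0.2539]
tool_rot: [-1.25, -1.749, 1.11]
wrist_force: [-0.9, -0.6, -1.2]
finger_gap: 0.0771
```

```bash
python3 - <<'E'
from h import *
d=fr(35.7,45).as_matrix()[:,1]
plan(np.array([.498,.358,.035])-.1*d,fr(35.7,45))
E
```

```text
t 0.68 grasp [0.2815 0.4078 0.2483] q [ 1.1   -0.185 -0.407  1.029 -0.24   0.786] gap 0.0771 F [-0.93 -0.56 -1.22]
need d [-0.2845  0.3456 -0.1275] w [-0.7566 -0.6313 -0.2711] rows>= 5.6
```

Request:
servo_tool --motion '[-0.14,0.17,-0.06,-0.38,-0.32,-0.14,-0.285,0.3456,-0.1275,-0.757,-0.631,-0.271,-0.285,0.3456,-0.1275,-0.757,-0.631,-0.271,-0.285,0.3456,-0.1275,-0.757,-0.631,-0.271,-0.285,0.3456,-0.1275,-0.757,-0.631,-0.271,-0.285,0.3456,-0.1275,-0.757,-0.631,-0.271,-0.285,0.3456,-0.1275,-0.757,-0.631,-0.271,-0.285,0.3456,-0.1275,-0.757,-0.631,-0.271]'

```text
t: 1.35
position: [0.4359, 0.3165, 0.1084]
tool_rot: [-1.195, -2.319, 0.966]
wrist_force: [0.4, 0.7, 0.6]
finger_gap: 0.0769
```

```bash
python3 - <<'E'
from h import *
from station import arm
d=fr(35.7,45).as_matrix()[:,1]
plan(np.array([.498,.358,.035])-.1*d,fr(35.7,45))
plan(np.array([.498,.358,.035]),fr(35.7,45))
for n in("side","top"):
    s=arm.snapshot(n); np.savez(f"pics/{n}1.npz",**s)
    crop(s["image"],*( (130,120,290,240) if n=="side" else (110,160,250,265)),5,f"pics/{n}1.png")
    print(proj(s,[[.498,.358,.058]]))
E
```

```text
t 1.35 grasp [0.4393 0.319  0.1041] q [ 0.631 -0.266 -1.017  0.041 -0.007  0.014] gap 0.0769 F [0.42 0.67 0.55]
need d [-0.0051 -0.0027 -0.0018] w [-0.0129 -0.0153 -0.0018] rows>= 0.1
t 1.35 grasp [0.4393 0.319  0.1041] q [ 0.631 -0.266 -1.017  0.041 -0.007  0.014] gap 0.0769 F [0.42 0.67 0.55]
need d [-0.0049  0.1973 -0.0031] w [-0.0129 -0.0153 -0.0018] rows>= 2.4
[[208.31997376 176.88126618]]
[[159.53174492 224.74549009]]
```

View pics/side1.png

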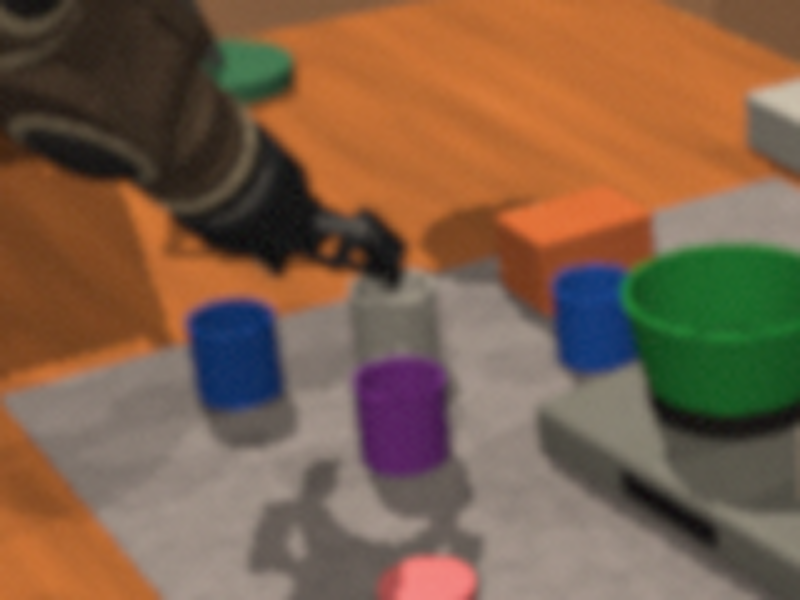

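View pics/top1.png

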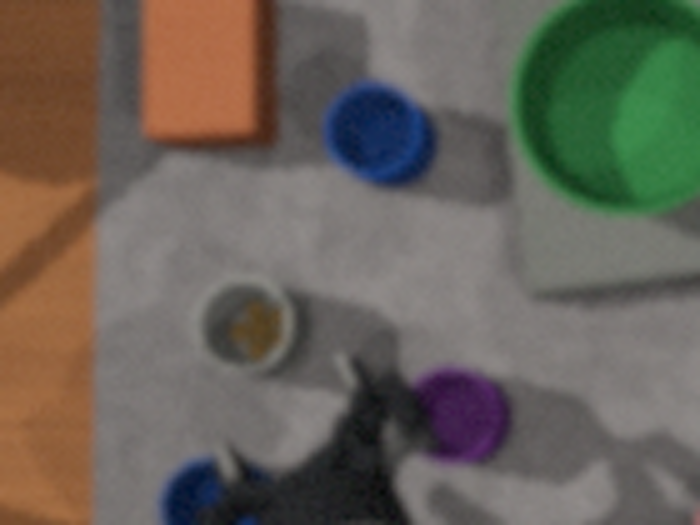

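```bash
python3 - <<'E'
from h import *
from station import arm
s=dict(np.load("pics/top1.npz"));st=arm.get_state();Rm=R.from_rotvec(st["tool_rot"]).as_matrix();p=st["position"]
for o in(.012,.025):
  for x in(-.045,0,.045): print(o,x,((proj(s,[p+o*Rm[:,1]+x*Rm[:,0]])-[110,160]+.5)*5).round(0))
E
```

```text
0.012 -0.045 [[347. 367.]]
0.012 0 [[285. 413.]]
0.012 0.045 [[222. 460.]]
0.025 -0.045 [[342. 355.]]
0.025 0 [[280. 401.]]
0.025 0.045 [[218. 448.]]
```

Request:
servo_tool --motion '[-0.005,0.05,0,-0.01,-0.015,0,-0.005,0.1,0,-0.01,-0.015,0,-0.005,0.15,-0.003,-0.01,-0.015,0,-0.005,0.197,-0.003,-0.01,-0.015,0,-0.005,0.197,-0.003,-0.01,-0.015,0,-0.005,0.197,-0.003,-0.01,-0.015,0]'

```text
t: 1.95
position: [0.494, 0.3604, 0.0427]
tool_rot: [-1.19, -2.337, 0.965]
wrist_force: [-0.3, 0.7, -0.1]
finger_gap: 0.0767
```

```bash
python3 - <<'E'
from h import *
from station import arm
plan(np.array([.498,.358,.035]),fr(35.7,45))
s=arm.snapshot("side"); crop(s["image"],130,120,290,240,5,"pics/side2.png")
s=arm.snapshot("top"); crop(s["image"],110,160,250,265,5,"pics/top2.png")
E
```

```text
t 1.95 grasp [0.4975 0.3629 0.0385] q [ 0.631  0.007 -0.992 -0.217 -0.001  0.001] gap 0.0767 F [-0.26  0.69 -0.07]
need d [-0.0085  0.0015  0.0084] w [0.0054 0.0099 0.0082] rows>= 0.1
```

View pics/side2.png

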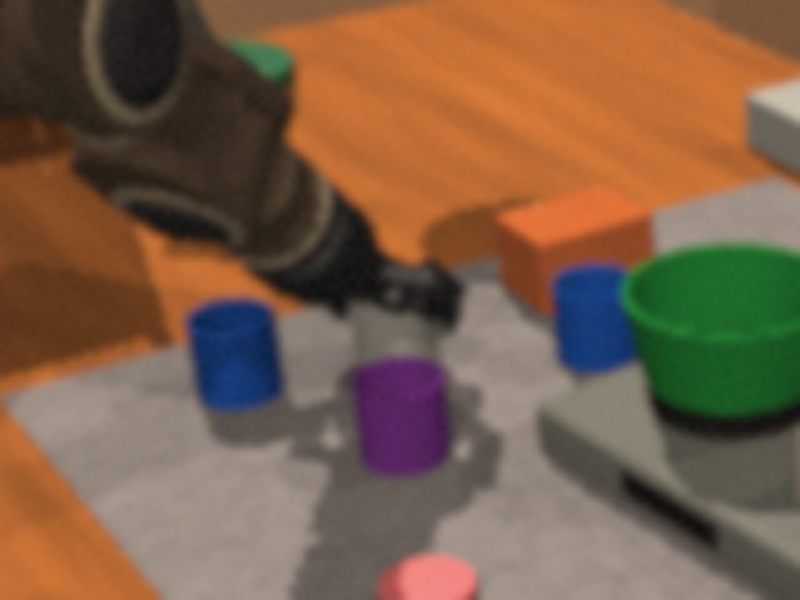

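View pics/top2.png

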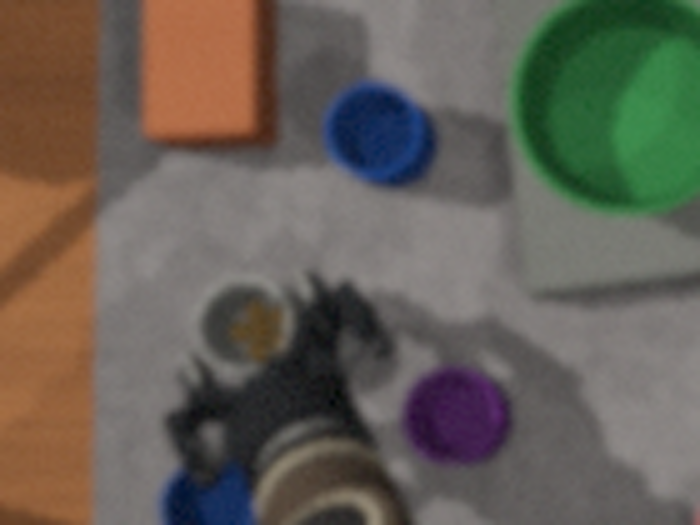

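Request:
servo_tool --motion '[-0.008,0.008,0.008,0,0,0,-0.008,0.008,0.008,0,0,0,-0.008,0.008,0.008,0,0,0]'

```text
t: 2.3
position: [0.4968, 0.3551, 0.0378]
tool_rot: [-1.193, -2.336, 0.962]
wrist_force: [0.3, -0.8, 0.1]
finger_gap: 0.0772
```

Request:
servo_tool --motion '[0,0,0,0,0,0,0,0,0,0,0,0,0,0,0,0,0,0,0,0,0,0,0,0,0,0,0,0,0,0,0,0,0,0,0,0]' --jaw 1 --squeeze 60

```text
t: 2.8
position: [0.4974, 0.3558, 0.0384]
tool_rot: [-1.193, -2.338, 0.96]
wrist_force: [-4.5, -2.1, 7.6]
finger_gap: 0.0575
```

```bash
python3 - <<'E'
from h import *
from station import arm
plan(np.array([.498,.358,.035]),fr(35.7,45))
E
```

```text
t 2.8 grasp [0.5008 0.3583 0.0341] q [ 0.618  0.017 -1.    -0.238  0.006 -0.006] gap 0.0575 F [-4.5  -2.05  7.56]
need d [ 0.0028 -0.0047  0.0022] w [0.0118 0.0059 0.0053] rows>= 0.1
```

Request:
servo_tool --motion '[0,-0.01,-0.01,0,0,0,0,-0.03,-0.03,0,0,0,0,-0.06,-0.06,0,0,0,0,-0.06,-0.06,0,0,0]'

```text
t: 3.13
position: [0.4986, 0.3562, 0.084]
tool_rot: [-1.196, -2.34, 0.957]
wrist_force: [1.2, 1.0, -0.2]
finger_gap: 0.0578
```

```bash
python3 - <<'E'
from h import *
from station import arm
plan(np.array([.498,.358,.035]),fr(35.7,45))
s=arm.snapshot("side"); crop(s["image"],130,100,290,220,5,"pics/side3.png")
s=arm.snapshot("top"); crop(s["image"],110,160,250,265,5,"pics/top3.png")
E
```

```text
t 3.13 grasp [0.5021 0.3587 0.0798] q [ 0.618 -0.067 -0.944 -0.101  0.005 -0.006] gap 0.0578 F [ 1.18  1.03 -0.15]
need d [0.0037 0.0574 0.069 ] w [0.0183 0.0059 0.0029] rows>= 1.1
```

View pics/side3.png

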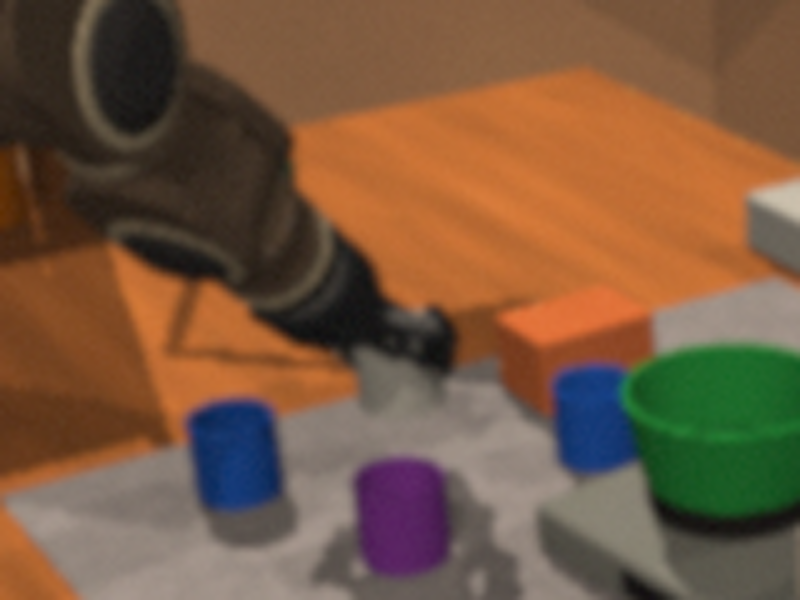

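View pics/top3.png

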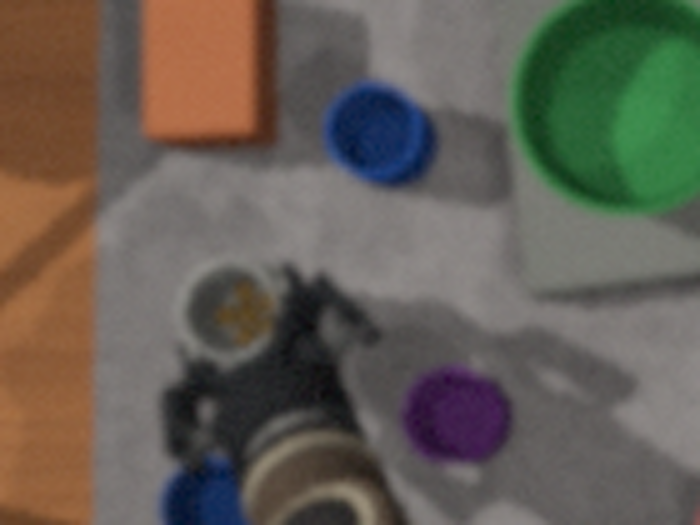

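Request:
servo_tool --motion '[0,-0.04,-0.04,0,0,0,0,-0.08,-0.08,0,0,0,0,-0.12,-0.12,0,0,0,0,-0.16,-0.16,0,0,0,0,-0.18,-0.18,0,0,0,0,-0.18,-0.18,0,0,0]'

```text
t: 3.73
position: [0.4978, 0.356, 0.2106]
tool_rot: [-1.195, -2.34, 0.957]
wrist_force: [0.7, 1.3, -0.9]
finger_gap: 0.0573
```

```bash
python3 - <<'E'
from h import *
plan([.6315,.1336,.2],fr(10.9,0))
plan([.6315,.1336,.2],fr(10.9,25))
E
```

```text
t 3.73 grasp [0.5013 0.3585 0.2064] q [ 0.618 -0.222 -0.748  0.25   0.005 -0.006] gap 0.0573 F [ 0.69  1.33 -0.93]
need d [-0.5119 -0.0241  0.054 ] w [-1.5268  0.3402  0.8272] rows>= 7.1
t 3.73 grasp [0.5013 0.3585 0.2064] q [ 0.618 -0.222 -0.748  0.25   0.005 -0.006] gap 0.0573 F [ 0.69  1.33 -0.93]
need d [-0.5124 -0.0269  0.0497] w [-0.6684  0.5009  0.7193] rows>= 6.2
```

Request:
servo_tool --motion '[-0.04,0,0,-0.07,0.05,0.07,-0.11,-0.005,0.01,-0.15,0.11,0.16,-0.19,-0.01,0.02,-0.26,0.19,0.28,-0.27,-0.015,0.03,-0.36,0.27,0.39,-0.35,-0.02,0.035,-0.46,0.34,0.49,-0.43,-0.025,0.04,-0.56,0.42,0.6,-0.49,-0.027,0.048,-0.64,0.48,0.69,-0.512,-0.027,0.05,-0.668,0.5,0.719]'

```text
t: 4.4
position: [0.6233, 0.1281, 0.1931]
tool_rot: [-1.8, -2.167, 0.495]
wrist_force: [0.6, 1.5, -2.9]
finger_gap: 0.0572
```

```bash
python3 - <<'E'
from h import *
plan([.6315,.1336,.19],fr(10.9,0))
E
```

```text
t 4.4 grasp [0.6286 0.1291 0.1905] q [ 0.215 -0.178 -1.044 -0.42  -0.028  0.01 ] gap 0.0572 F [ 0.65  1.47 -2.93]
need d [0.0077 0.0083 0.0029] w [-0.893   0.0032 -0.0118] rows>= 3.6
```

Request:
servo_tool --motion '[0,0,0,-0.22,0,0,0.004,0.004,0,-0.45,0,0,0.008,0.008,0,-0.67,0,-0.01,0.008,0.008,0,-0.893,0,-0.01,0.008,0.008,0,-0.893,0,-0.01,0.008,0.008,0,-0.893,0,-0.01]'

```text
t: 4.9
position: [0.6405, 0.1393, 0.1984]
tool_rot: [-1.988, -2.419, 0.023]
wrist_force: [2.4, -0.2, -1.0]
finger_gap: 0.0573
```

```bash
python3 - <<'E'
from h import *
from station import arm
plan([.6315,.1336,.19],fr(10.9,0))
plan([.6315,.1336,.19],fr(10.9,0,60))
s=arm.snapshot("side"); crop(s["image"],200,110,360,230,5,"pics/side4.png")
s=arm.snapshot("top"); crop(s["image"],170,120,310,225,5,"pics/top4.png")
E
```

```text
t 4.9 grasp [0.6464 0.1405 0.1983] q [ 2.280e-01  2.740e-01 -1.266e+00 -1.522e+00 -3.300e-02 -1.000e-03] gap 0.0573 F [ 2.41 -0.23 -1.01]
need d [-0.0077 -0.0316  0.0174] w [-0.0357  0.0031  0.0094] rows>= 0.4
t 4.9 grasp [0.6464 0.1405 0.1983] q [ 2.280e-01  2.740e-01 -1.266e+00 -1.522e+00 -3.300e-02 -1.000e-03] gap 0.0573 F [ 2.41 -0.23 -1.01]
need d [-0.0077 -0.0316  0.0174] w [-0.0373  2.0974 -0.0102] rows>= 8.4
```

View pics/side4.png

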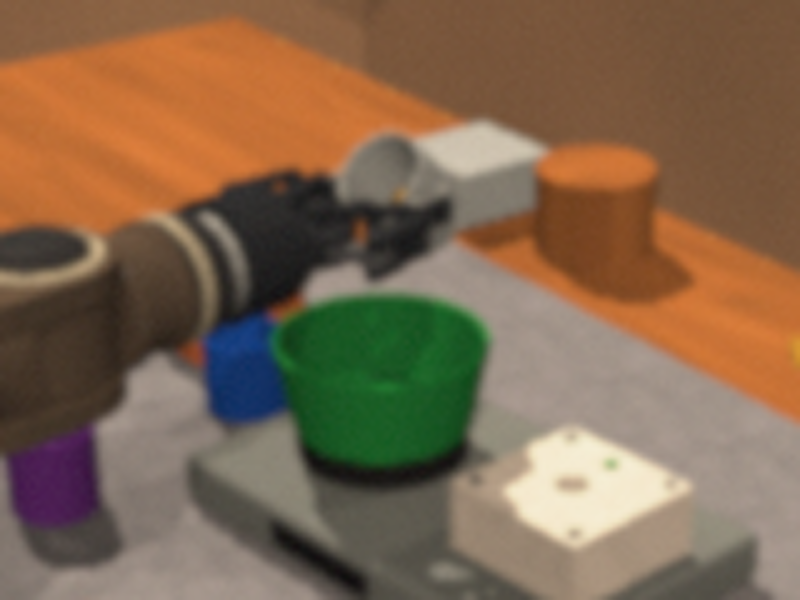

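View pics/top4.png

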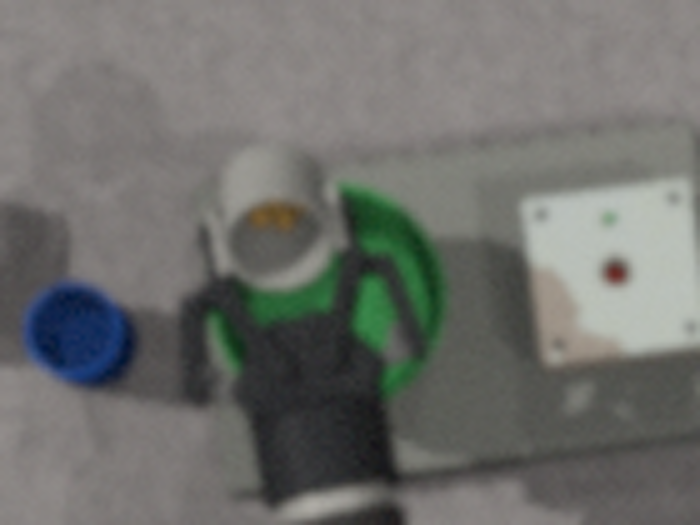

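```bash
python3 - <<'E'
from h import *
plan([.6387,.133,.19],fr(10.9,15))
E
```

```text
t 5.0 grasp [0.6473 0.1407 0.1913] q [ 2.280e-01  2.840e-01 -1.265e+00 -1.519e+00 -3.300e-02 -1.000e-03] gap 0.0576 F [ 0.84  0.32 -3.94]
need d [-0.0118 -0.0196  0.0005] w [0.4652 0.0049 0.009 ] rows>= 1.9
```

Request:
servo_tool --motion '[-0.006,-0.01,0,0.24,0,0,-0.012,-0.02,0,0.48,0,0,-0.012,-0.02,0,0.48,0,0,-0.012,-0.02,0,0.48,0,0]'

```text
t: 5.33
position: [0.6307, 0.1312, 0.1985]
tool_rot: [-1.878, -2.284, 0.309]
wrist_force: [0.9, 0.2, -1.0]
finger_gap: 0.0578
```

```bash
python3 - <<'E'
from h import *
plan([.6387,.133,.19],fr(10.9,15))
plan([.6387,.133,.19],fr(10.9,15,27))
E
```

```text
t 5.33 grasp [0.6364 0.1323 0.1969] q [ 0.212 -0.071 -1.164 -0.825 -0.017  0.003] gap 0.0578 F [ 0.94  0.25 -0.99]
need d [0.0006 0.0082 0.0121] w [-0.0112  0.0052  0.0083] rows>= 0.2
t 5.33 grasp [0.6364 0.1323 0.1969] q [ 0.212 -0.071 -1.164 -0.825 -0.017  0.003] gap 0.0578 F [ 0.94  0.25 -0.99]
need d [0.0006 0.0082 0.0121] w [-0.013   0.9477  0.0055] rows>= 3.8
```

Good, joint 3 now has margin. Rolling in steps about tool y.

Request:
servo_tool --motion '[0,0,0.006,0,0.2,0,0,0,0.01,0,0.4,0,0,0,0.01,0,0.6,0,0,0,0.01,0,0.8,0,0,0,0.01,0,1,0]'

```text
t: 5.75
position: [0.6295, 0.1311, 0.1939]
tool_rot: [-1.71, -1.941, -0.158]
wrist_force: [-1.2, -0.7, -1.6]
finger_gap: 0.0574
```

Request:
servo_tool --motion '[0,0,0,0,0.2,0,0,0,0,0,0.4,0,0,0,0,0,0.6,0,0,0,0,0,0.8,0,0,0,0,0,1,0]'

```text
t: 6.17
position: [0.6295, 0.1311, 0.1938]
tool_rot: [-1.491, -1.567, -0.531]
wrist_force: [0.7, 0.2, -1.5]
finger_gap: 0.0576
```

```bash
python3 - <<'E'
from h import *
from station import arm
plan([.6387,.133,.19],fr(10.9,15,90))
s=arm.snapshot("side"); crop(s["image"],200,110,360,230,5,"pics/side5.png")
s=arm.snapshot("top"); crop(s["image"],170,120,310,225,5,"pics/top5.png")
E
```

```text
t 6.17 grasp [0.6352 0.1322 0.1923] q [ 0.213 -0.057 -1.174 -0.854 -0.017  1.008] gap 0.0576 F [ 0.74  0.21 -1.49]
need d [-0.002   0.0081  0.0016] w [-9.2000e-03  1.1371e+00 -7.0000e-04] rows>= 4.5
```

View pics/side5.png

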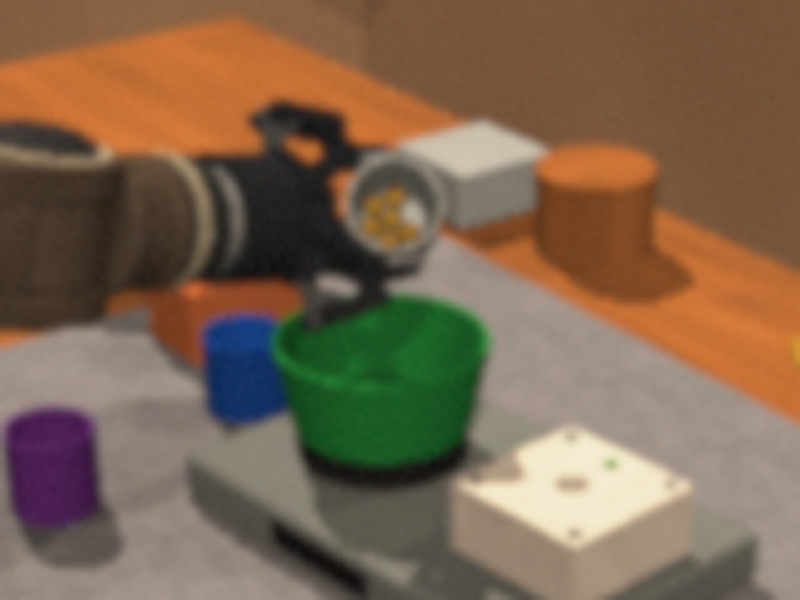

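View pics/top5.png

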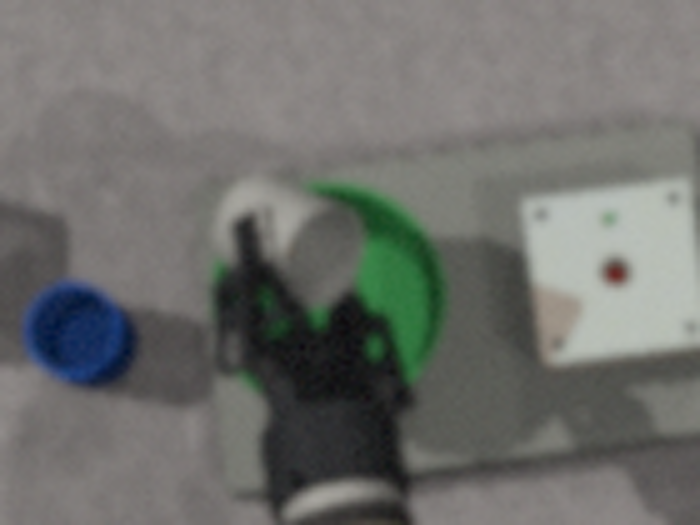

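Request:
servo_tool --motion '[0,0,0,0,0.15,0,0,0,0,0,0.3,0,0,0,0,0,0.45,0,0,0,0,0,0.6,0,0,0,0,0,0.7,0,0,0,0,0,0.8,0,0,0,0,0,0.9,0,0,0,0,0,1,0]'

```text
t: 6.93
position: [0.6305, 0.1313, 0.1944]
tool_rot: [-1.237, -1.179, -0.829]
wrist_force: [0.6, -0.0, -1.5]
finger_gap: 0.0577
```

Request:
servo_tool --motion '[0,0,0,0,0.1,0,0,0,0,0,0.2,0,0,0,0,0,0.3,0,0,0,0,0,0.4,0,0,0,0,0,0.5,0,0,0,0,0,0.6,0,0,0,0,0,0.7,0,0,0,0,0,0.7,0]'

```text
t: 7.6
position: [0.6306, 0.1313, 0.1946]
tool_rot: [-1.04, -0.896, -0.999]
wrist_force: [0.1, 0.4, -1.5]
finger_gap: 0.0573
```

```bash
python3 - <<'E'
from h import *
from station import arm
plan([.6387,.133,.19],fr(10.9,15,110))
s=arm.snapshot("side"); crop(s["image"],200,110,360,230,5,"pics/side6.png")
s=arm.snapshot("top"); crop(s["image"],170,120,310,225,5,"pics/top6.png")
E
```

```text
t 7.6 grasp [0.6363 0.1324 0.1931] q [ 0.213 -0.055 -1.173 -0.858 -0.017  1.852] gap 0.0573 F [ 0.15  0.44 -1.55]
need d [-0.0045  0.0064 -0.0011] w [-0.0088  0.1482 -0.0009] rows>= 0.6
```

View pics/side6.png

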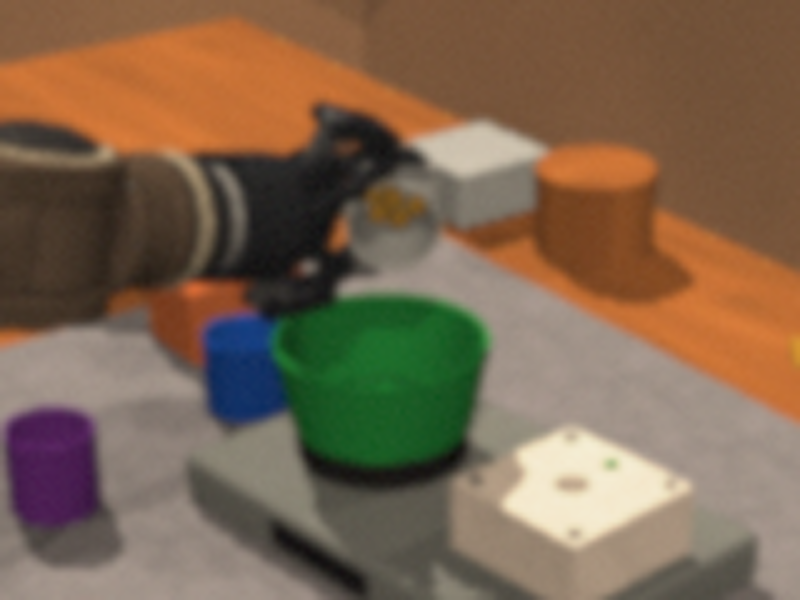

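View pics/top6.png

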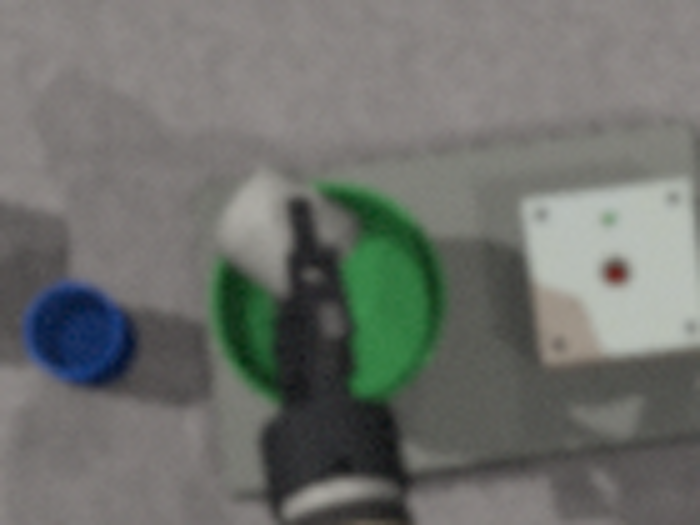

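Request:
servo_tool --motion '[0,0,0,0,0.1,0,0,0,0,0,0.2,0,0,0,0,0,0.3,0,0,0,0,0,0.4,0,0,0,0,0,0.5,0,0,0,0,0,0.6,0,0,0,0,0,0.7,0,0,0,0,0,0.7,0]'

```text
t: 8.37
position: [0.6316, 0.1316, 0.1955]
tool_rot: [-0.829, -0.609, -1.14]
wrist_force: [0.1, 0.7, -0.5]
finger_gap: 0.0575
```

```bash
python3 - <<'E'
from h import *
from station import arm
plan([.6387,.133,.19],fr(10.9,15,126))
s=arm.snapshot("side"); crop(s["image"],200,110,360,230,5,"pics/side7.png")
s=arm.snapshot("top"); crop(s["image"],170,120,310,225,5,"pics/top7.png")
E
```

```text
t 8.37 grasp [0.6373 0.1327 0.194 ] q [ 0.213 -0.053 -1.172 -0.861 -0.017  2.202] gap 0.0575 F [ 0.12  0.68 -0.45]
need d [-0.0057  0.0048 -0.004 ] w [-0.0111  0.0056  0.0003] rows>= 0.1
```

View pics/side7.png

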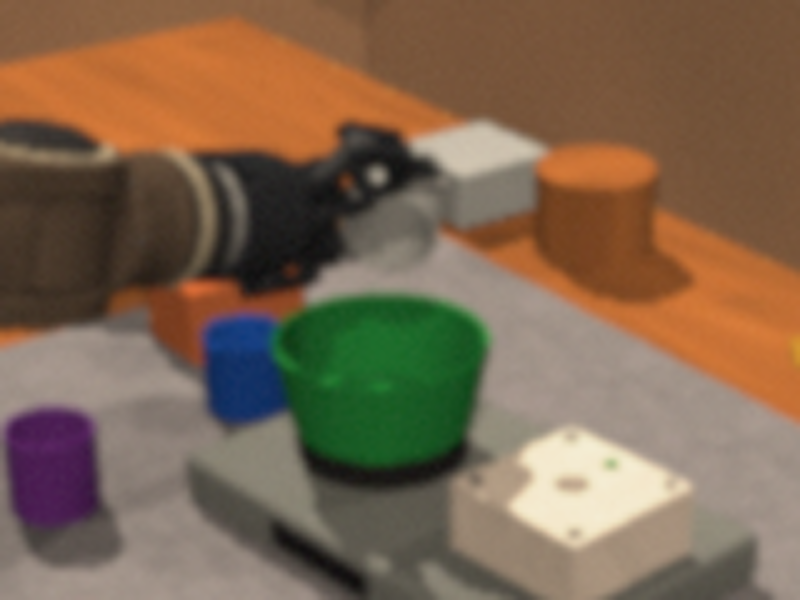

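View pics/top7.png

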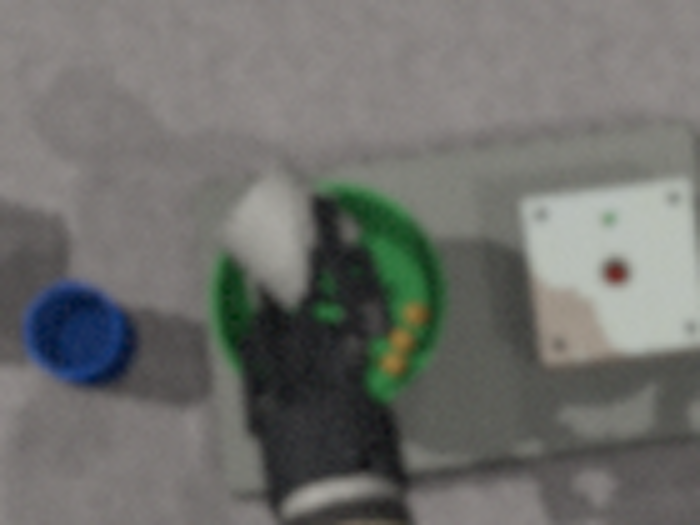

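Three beads are visible in the bowl (at about (400,340) in the crop). I'll continue the roll to about 160°.

Request:
servo_tool --motion '[0,0,0,0,0.15,0,0,0,0,0,0.3,0,0,0,0,0,0.45,0,0,0,0,0,0.6,0,0,0,0,0,0.75,0,0,0,0,0,0.9,0,0,0,0,0,1,0,0,0,0,0,1,0]'

```text
t: 9.13
position: [0.6318, 0.1316, 0.1955]
tool_rot: [-0.512, -0.193, -1.287]
wrist_force: [0.2, 0.4, -0.6]
finger_gap: 0.0575
```

Request:
servo_tool --motion '[0,0,0,0,0.1,0,0,0,0,0,0.2,0,0,0,0,0,0.3,0,0,0,0,0,0.3,0,0,0,0,0,0.3,0,0,0,0,0,0.3,0]'

```text
t: 9.63
position: [0.6319, 0.1317, 0.1955]
tool_rot: [-0.414, -0.069, -1.319]
wrist_force: [0.1, 0.4, -1.3]
finger_gap: 0.0576
```

```bash
python3 - <<'E'
from h import *
from station import arm
plan([.6387,.133,.19],fr(10.9,15,126))
s=arm.snapshot("side"); crop(s["image"],200,110,360,230,5,"pics/side8.png")
s=arm.snapshot("top"); crop(s["image"],170,120,310,225,5,"pics/top8.png")
E
```

```text
t 9.63 grasp [0.6376 0.1328 0.194 ] q [ 0.213 -0.052 -1.171 -0.862 -0.017  2.851] gap 0.0576 F [ 0.11  0.43 -1.28]
need d [-0.0021  0.0042 -0.0068] w [-0.0116 -1.2915 -0.0028] rows>= 5.2
```

View pics/top8.png

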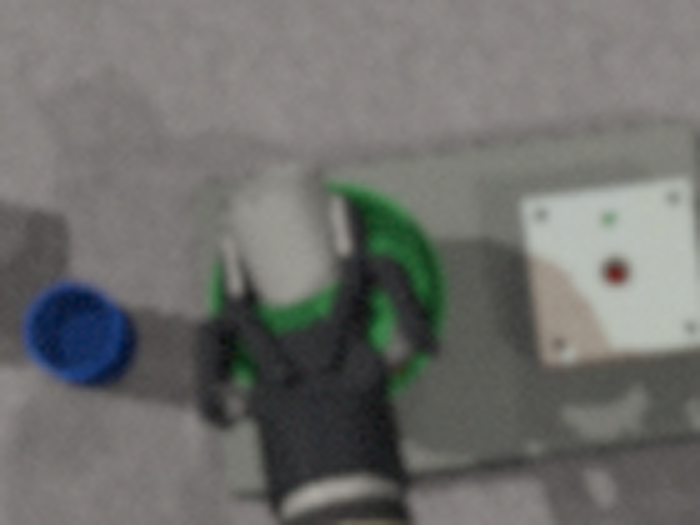

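View pics/side8.png

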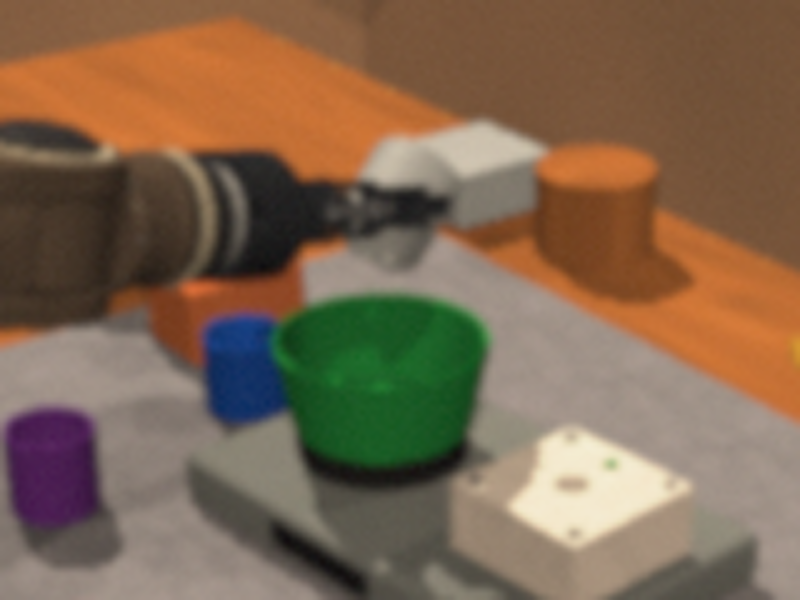

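Request:
servo_tool --motion '[0,0,0,0,-0.25,0,0,0,0,0,-0.5,0,0,0,0,0,-0.75,0,0,0,0,0,-1,0]'

```text
t: 10.07
position: [0.632, 0.1317, 0.1955]
tool_rot: [-0.74, -0.49, -1.188]
wrist_force: [-0.9, -0.2, -0.5]
finger_gap: 0.0575
```

Request:
servo_tool --motion '[0,0,0,0,-0.25,0,0,0,0,0,-0.5,0,0,0,0,0,-0.75,0,0,0,0,0,-1,0]'

```text
t: 10.4
position: [0.6319, 0.1316, 0.1955]
tool_rot: [-1.042, -0.902, -0.998]
wrist_force: [-0.3, 0.2, -0.9]
finger_gap: 0.0577
```

Request:
servo_tool --motion '[0,0,0,0,-0.25,0,0,0,0,0,-0.5,0,0,0,0,0,-0.75,0,0,0,0,0,-1,0]'

```text
t: 10.73
position: [0.6319, 0.1317, 0.1955]
tool_rot: [-1.319, -1.306, -0.745]
wrist_force: [0.1, 0.0, -1.3]
finger_gap: 0.0577
```

```bash
python3 - <<'E'
from h import *
from station import arm
plan([.6387,.133,.2],fr(10.9,15,0))
s=arm.snapshot("side"); crop(s["image"],200,110,360,230,5,"pics/side9.png")
s=arm.snapshot("top"); crop(s["image"],170,120,310,225,5,"pics/top9.png")
E
```

```text
t 10.73 grasp [0.6376 0.1328 0.1939] q [ 0.213 -0.051 -1.171 -0.862 -0.017  1.346] gap 0.0577 F [ 0.09  0.04 -1.3 ]
need d [ 0.012  -0.001  -0.0028] w [ 4.00e-04 -2.68e+00  1.26e-02] rows>= 10.7
```

View pics/top9.png

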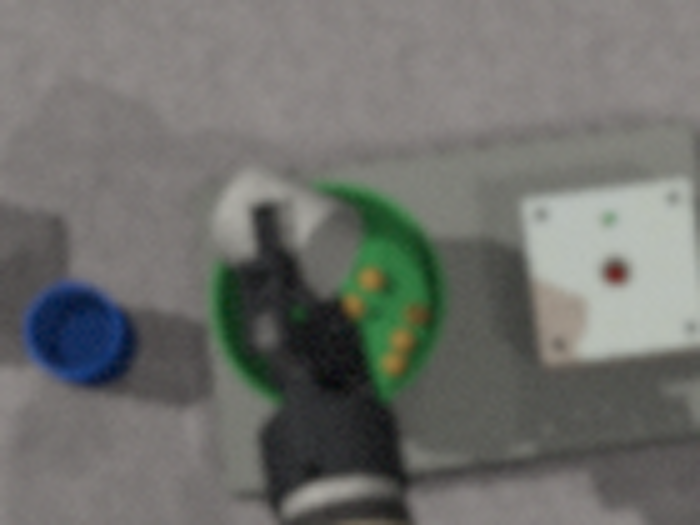

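View pics/side9.png

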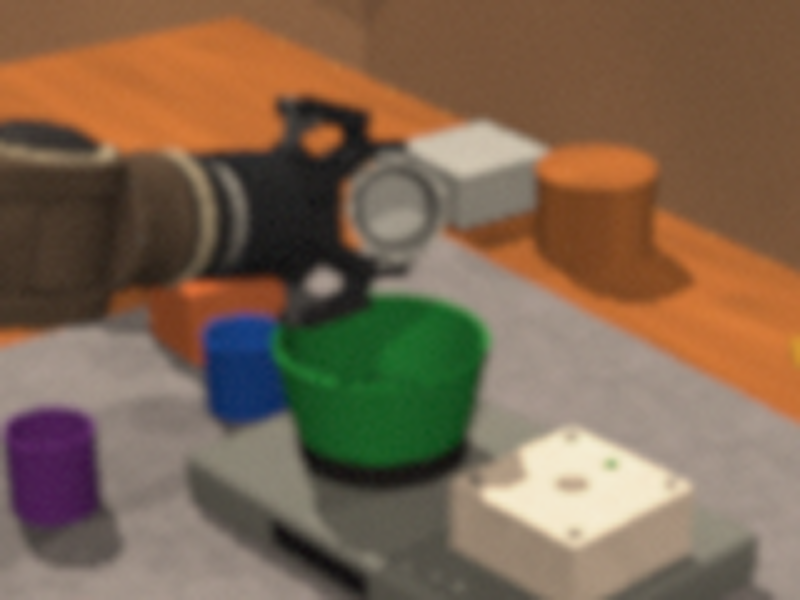

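The cup's inside looks empty in the side view. Five beads show in the bowl and the sixth is probably under the gripper. I'll unroll and move back.

Request:
servo_tool --motion '[0,0,0,0,-0.25,0,0,0,0,0,-0.5,0,0,0,0,0,-0.75,0,0,0,0,0,-1,0]'

```text
t: 11.17
position: [0.632, 0.1317, 0.1955]
tool_rot: [-1.564, -1.691, -0.427]
wrist_force: [0.3, -0.3, -1.5]
finger_gap: 0.0572
```

Request:
servo_tool --motion '[0,0,0,0,-0.25,0,0,0,0,0,-0.5,0,0,0,0,0,-0.75,0,0,0,0,0,-1,0,0,0,0,0,-1,0]'

```text
t: 11.58
position: [0.6319, 0.1317, 0.1955]
tool_rot: [-1.769, -2.055, -0.031]
wrist_force: [0.6, 0.1, -1.1]
finger_gap: 0.0575
```

```bash
python3 - <<'E'
from h import *
plan([.6387,.133,.22],fr(10.9,30,0))
E
```

```text
t 11.58 grasp [0.6376 0.1328 0.1939] q [ 0.213 -0.051 -1.171 -0.862 -0.017  0.353] gap 0.0575 F [ 0.62  0.09 -1.12]
need d [ 0.0185 -0.0108 -0.0508] w [ 0.5242 -0.6891  0.101 ] rows>= 3.5
```

Request:
servo_tool --motion '[0.005,-0.003,-0.013,0.13,-0.17,0.025,0.01,-0.005,-0.025,0.26,-0.34,0.05,0.015,-0.008,-0.04,0.39,-0.51,0.08,0.0185,-0.0108,-0.05,0.524,-0.69,0.1,0.0185,-0.0108,-0.05,0.524,-0.69,0.1]'

```text
t: 12.0
position: [0.6352, 0.1326, 0.2284]
tool_rot: [-1.754, -2.123, 0.562]
wrist_force: [1.1, 0.0, 0.1]
finger_gap: 0.0578
```

```bash
python3 - <<'E'
from h import *
from station import arm
plan([.501,.3585,.15],fr(35.4,45.7,0))
s=arm.snapshot("top"); crop(s["image"],170,120,310,225,5,"pics/top10.png")
E
```

```text
t 12.0 grasp [0.6403 0.1336 0.2254] q [ 0.214 -0.214 -0.905 -0.171 -0.02   0.015] gap 0.0578 F [1.08 0.03 0.05]
need d [ 0.4904 -0.0874  0.2222] w [ 0.5483 -0.5307 -0.6769] rows>= 6.5
```

View pics/top10.png

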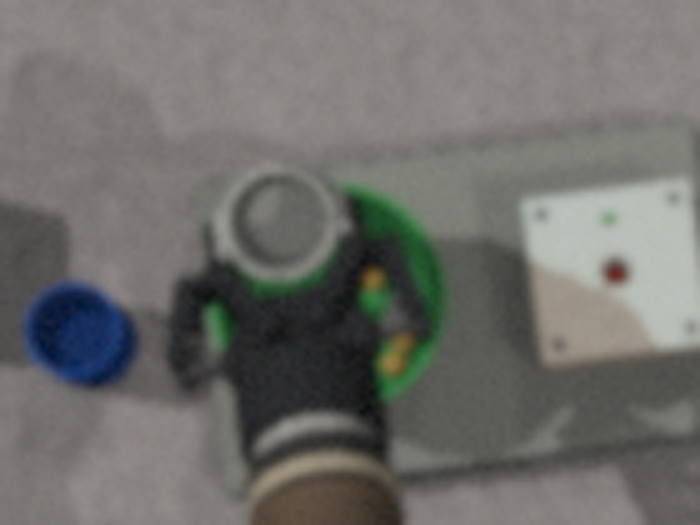

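Request:
servo_tool --motion '[0.04,0,0,0.05,-0.05,-0.06,0.12,-0.01,0.03,0.13,-0.13,-0.17,0.2,-0.03,0.08,0.22,-0.22,-0.28,0.28,-0.05,0.12,0.31,-0.3,-0.39,0.36,-0.06,0.16,0.4,-0.39,-0.5,0.43,-0.075,0.195,0.48,-0.46,-0.59,0.49,-0.087,0.222,0.548,-0.53,-0.677,0.49,-0.087,0.222,0.548,-0.53,-0.677]'

```text
t: 12.72
position: [0.4928, 0.3582, 0.1447]
tool_rot: [-1.185, -2.313, 0.981]
wrist_force: [0.7, -0.2, -1.3]
finger_gap: 0.0575
```

```bash
python3 - <<'E'
from h import *
from station import arm
G=R.from_rotvec([-1.193,-2.338,.960])
plan([.501,.3585,.036],G)
plan([.501,.3585,.07],G)
s=arm.snapshot("top"); crop(s["image"],110,120,270,240,5,"pics/top11.png")
E
```

```text
t 12.72 grasp [0.4961 0.3606 0.1403] q [ 0.629 -0.155 -0.835  0.124 -0.001  0.009] gap 0.0575 F [ 0.66 -0.21 -1.32]
need d [-0.0101  0.1541  0.141 ] w [-0.0507 -0.015  -0.0001] rows>= 2.5
t 12.72 grasp [0.4961 0.3606 0.1403] q [ 0.629 -0.155 -0.835  0.124 -0.001  0.009] gap 0.0575 F [ 0.66 -0.21 -1.32]
need d [-0.0098  0.1051  0.0939] w [-0.0507 -0.015  -0.0001] rows>= 1.7
```

View pics/top11.png

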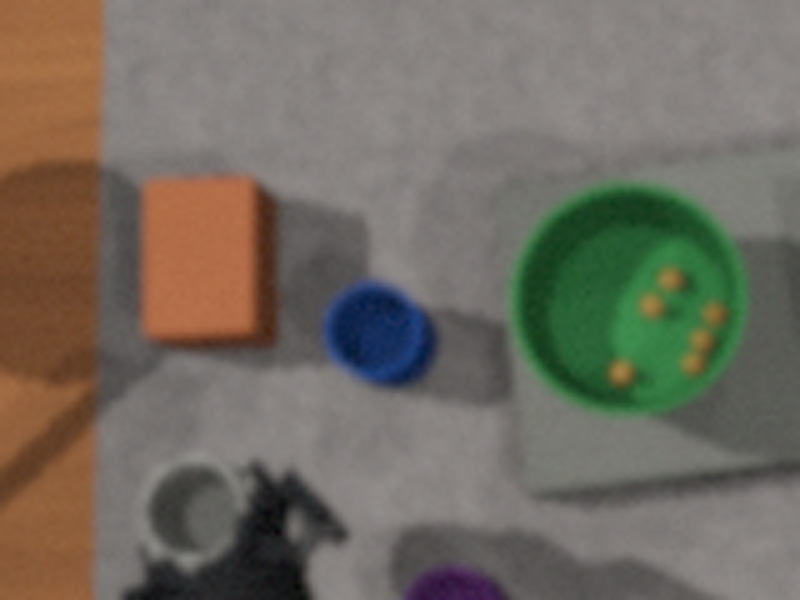

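All six beads are in the bowl (crop x from 620 to 715, y from 280 to 375), and the cup is empty. Now I'll lower the cup.

Request:
servo_tool --motion '[-0.005,0.035,0.03,-0.02,-0.01,0,-0.01,0.07,0.06,-0.05,-0.015,0,-0.01,0.105,0.094,-0.05,-0.015,0,-0.01,0.125,0.112,-0.05,-0.015,0,-0.01,0.135,0.122,-0.05,-0.015,0,-0.01,0.135,0.122,-0.05,-0.015,0,-0.01,0.135,0.122,-0.05,-0.015,0]'

```text
t: 13.35
position: [0.5012, 0.3521, 0.0569]
tool_rot: [-1.202, -2.337, 0.96]
wrist_force: [0.7, 0.9, -0.2]
finger_gap: 0.0575
```

```bash
python3 - <<'E'
from h import *
G=R.from_rotvec([-1.193,-2.338,.960])
plan([.501,.3585,.035],G)
E
```

```text
t 13.35 grasp [0.5047 0.3546 0.0527] q [ 0.61  -0.018 -0.979 -0.184  0.006 -0.012] gap 0.0575 F [ 0.7   0.85 -0.24]
need d [0.0108 0.0237 0.0263] w [ 0.0049  0.0002 -0.0133] rows>= 0.4
```

Request:
servo_tool --motion '[0,0.006,0.006,0,0,0,0,0.012,0.012,0,0,0,0,0.016,0.016,0,0,0,0,0.02,0.02,0,0,0,0,0.022,0.022,0,0,0,0,0.022,0.022,0,0,0,0,0.022,0.022,0,0,0]'

```text
t: 13.93
position: [0.5012, 0.3527, 0.0417]
tool_rot: [-1.201, -2.339, 0.961]
wrist_force: [0.3, 1.0, -0.5]
finger_gap: 0.0576
```

```bash
python3 - <<'E'
from h import *
G=R.from_rotvec([-1.193,-2.338,.960])
plan([.501,.3585,.035],G)
E
```

```text
t 13.93 grasp [0.5047 0.3552 0.0375] q [ 0.611  0.012 -0.996 -0.232  0.006 -0.014] gap 0.0576 F [ 0.3   1.05 -0.51]
need d [0.0096 0.002  0.005 ] w [ 0.0045  0.0046 -0.0119] rows>= 0.1
```

Request:
servo_tool --motion '[0,0.002,0.002,0,0,0,0,0.004,0.004,0,0,0,0,0.004,0.004,0,0,0]'

```text
t: 14.18
position: [0.5011, 0.3526, 0.0387]
tool_rot: [-1.201, -2.339, 0.962]
wrist_force: [-0.9, -0.7, 0.0]
finger_gap: 0.0576
```

Request:
servo_tool --motion '[0,0.001,0.001,0,0,0,0,0.001,0.001,0,0,0]'

```text
t: 14.35
position: [0.5014, 0.3528, 0.0385]
tool_rot: [-1.201, -2.34, 0.961]
wrist_force: [-0.5, 0.4, 1.8]
finger_gap: 0.0575
```

Request:
servo_tool --motion '[0,0,0,0,0,0,0,0,0,0,0,0,0,0,0,0,0,0,0,0,0,0,0,0,0,0,0,0,0,0]' --jaw -0.8

```text
t: 14.77
position: [0.5013, 0.3527, 0.0383]
tool_rot: [-1.201, -2.339, 0.961]
wrist_force: [-0.3, 0.1, 0.4]
finger_gap: 0.0769
```

Request:
servo_tool --motion '[0,-0.03,0,0,0,0,0,-0.08,0,0,0,0,0,-0.14,0,0,0,0,0,-0.2,0,0,0,0,0,-0.26,0,0,0,0,0,-0.26,0,0,0,0]'

```text
t: 15.27
position: [0.4249, 0.2984, 0.1341]
tool_rot: [-1.204, -2.344, 0.955]
wrist_force: [1.3, 0.6, -0.0]
finger_gap: 0.0771
```

```bash
python3 - <<'E'
from h import *
from station import arm
plan([.449,-.338,.2],fr(-37,90,0))
s=arm.snapshot("side"); crop(s["image"],130,120,290,240,5,"pics/side12.png")
s=arm.snapshot("top"); crop(s["image"],110,160,250,265,5,"pics/top12.png")
E
```

```text
t 15.27 grasp [0.4285 0.3009 0.1299] q [ 0.608 -0.357 -1.021  0.106  0.007 -0.016] gap 0.0771 F [ 1.26  0.62 -0.04]
need d [-1.0615 -0.6017  0.3927] w [1.3828 2.401  1.0038] rows>= 15.4
```

View pics/side12.png

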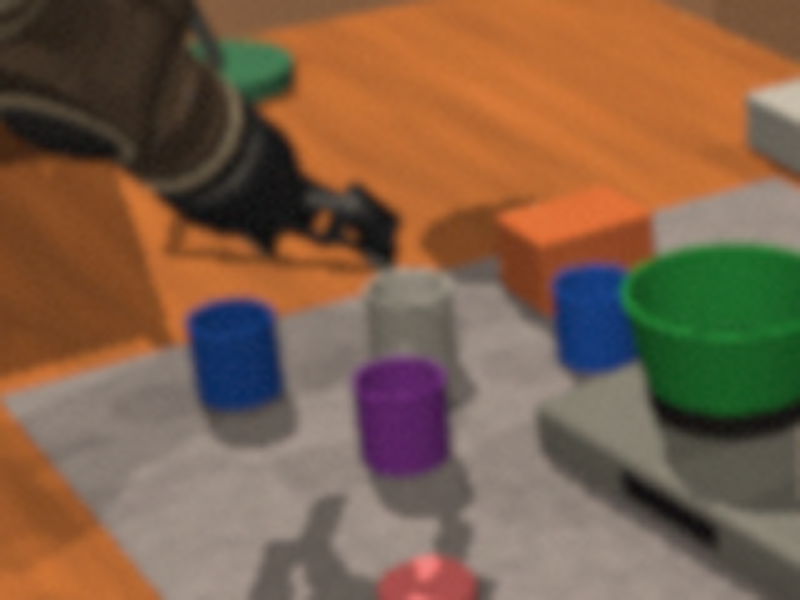

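View pics/top12.png

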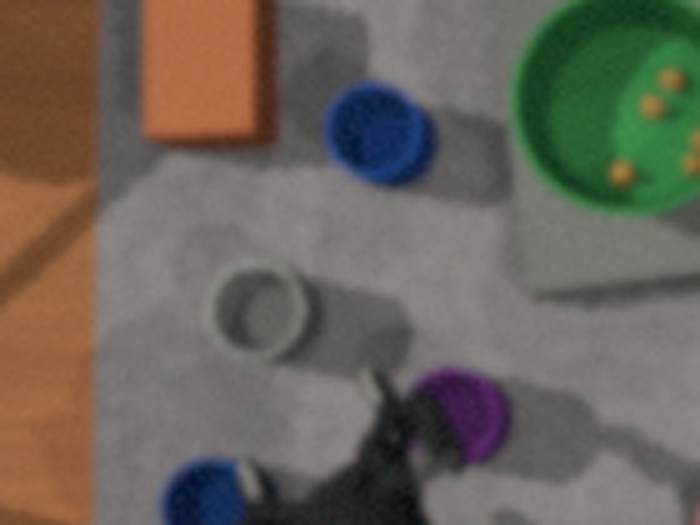

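```bash
python3 - <<'E'
from h import *
plan([.45,.15,.28],fr(18,60,0))
E
```

```text
t 15.37 grasp [0.4295 0.3016 0.1272] q [ 0.608 -0.349 -1.022  0.1    0.007 -0.016] gap 0.0766 F [ 0.26 -0.12 -0.78]
need d [-0.27   -0.3146 -0.1204] w [0.5467 0.4991 0.3726] rows>= 5.2
```

Request:
servo_tool --motion '[-0.02,-0.08,-0.06,0.08,0.08,0.06,-0.06,-0.15,-0.1,0.17,0.16,0.12,-0.12,-0.22,-0.11,0.27,0.25,0.18,-0.19,-0.28,-0.12,0.4,0.37,0.28,-0.27,-0.315,-0.12,0.547,0.5,0.373,-0.27,-0.315,-0.12,0.547,0.5,0.373]'

```text
t: 15.87
position: [0.45, 0.1482, 0.2865]
tool_rot: [-1.357, -1.858, 1.081]
wrist_force: [1.5, -0.1, -0.5]
finger_gap: 0.0767
```

```bash
python3 - <<'E'
from h import *
plan([.47,-.06,.26],fr(-10,82,0))
E
```

```text
t 15.87 grasp [0.4528 0.1491 0.2813] q [ 0.323 -0.37  -0.52   0.902 -0.008  0.01 ] gap 0.0767 F [ 1.53 -0.09 -0.46]
need d [-0.4079 -0.0085  0.0995] w [0.7443 0.9245 0.3121] rows>= 5.0
```

Request:
servo_tool --motion '[-0.08,0,0.02,0.14,0.18,0.06,-0.16,0,0.04,0.29,0.36,0.12,-0.24,0,0.06,0.44,0.54,0.18,-0.32,-0.005,0.08,0.59,0.72,0.25,-0.408,-0.0085,0.1,0.744,0.92,0.312,-0.408,-0.0085,0.1,0.744,0.92,0.312]'

```text
t: 16.37
position: [0.4694, -0.0642, 0.2586]
tool_rot: [-1.393, -1.162, 1.022]
wrist_force: [-0.4, -0.2, -0.3]
finger_gap: 0.0769
```

```bash
python3 - <<'E'
from h import *
plan([.449,-.338,.22],fr(-37,90,0))
E
```

```text
t 16.37 grasp [ 0.4701 -0.0644  0.2527] q [-0.131 -0.074 -0.248  1.266 -0.009  0.047] gap 0.0769 F [-0.44 -0.2  -0.26]
need d [-0.546   0.0735 -0.0481] w [0.2584 0.9329 0.0563] rows>= 6.6
```

Request:
servo_tool --motion '[-0.07,0.01,-0.006,0.03,0.12,0.007,-0.15,0.02,-0.013,0.07,0.25,0.015,-0.23,0.03,-0.02,0.1,0.39,0.025,-0.31,0.04,-0.027,0.14,0.53,0.03,-0.39,0.05,-0.035,0.18,0.67,0.04,-0.47,0.065,-0.042,0.22,0.81,0.05,-0.546,0.0735,-0.048,0.258,0.933,0.056,-0.546,0.0735,-0.048,0.258,0.933,0.056]'

```text
t: 17.03
position: [0.4493, -0.3389, 0.2244]
tool_rot: [-1.446, -0.727, 0.719]
wrist_force: [-0.1, -0.7, 0.4]
finger_gap: 0.0768
```

```bash
python3 - <<'E'
from h import *
from station import arm
plan([.449,-.338,.22],fr(-37,90,0))
s=arm.snapshot("top");crop(s["image"],360,190,440,260,7,"pics/top13.png")
st=arm.get_state();Rm=R.from_rotvec(st["tool_rot"]).as_matrix();p=st["position"]
print(Rm.round(4))
for x in(-.045,0,.045): print(((proj(s,[p+.012*Rm[:,1]+x*Rm[:,0]])-[360,190]+.5)*7).round(0))
print(((proj(s,[[.449,-.338,.14]])-[360,190]+.5)*7).round(0))
E
```

```text
t 17.03 grasp [ 0.4494 -0.3389  0.2184] q [-0.649  0.198 -0.024  1.347  0.005 -0.005] gap 0.0768 F [-0.13 -0.7   0.41]
need d [ 0.0011 -0.0032  0.0016] w [0.0036 0.0042 0.0097] rows>= 0.0
[[ 0.5977  0.0055 -0.8017]
 [ 0.8017  0.0041  0.5977]
 [ 0.0066 -1.     -0.0019]]
[[410. 367.]]
[[312. 299.]]
[[214. 231.]]
[[268. 311.]]
```

View pics/top13.png

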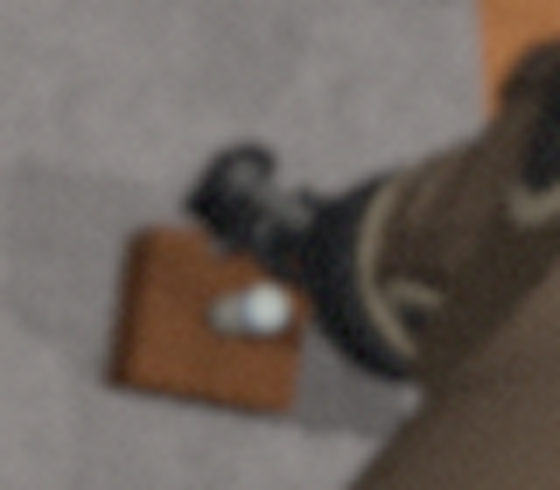

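Request:
servo_tool --motion '[0.001,0.04,0,0,0,0.01,0.001,0.1,0,0,0,0.01,0.001,0.16,0.001,0,0,0.01,0.001,0.2,0.001,0,0,0.01,0.001,0.213,0.001,0,0,0.01,0.001,0.213,0.001,0,0,0.01]'

```text
t: 17.58
position: [0.4496, -0.3306, 0.1202]
tool_rot: [-1.446, -0.733, 0.728]
wrist_force: [1.0, 0.4, 0.6]
finger_gap: 0.0762
```

```bash
python3 - <<'E'
from h import *
from station import arm
plan([.449,-.338,.112],fr(-37,90,0))
s=arm.snapshot("side");crop(s["image"],280,220,380,320,6,"pics/side14.png")
E
```

```text
t 17.58 grasp [ 0.4497 -0.3306  0.1142] q [-0.635  0.219 -0.228  1.121  0.002 -0.   ] gap 0.0762 F [1.04 0.38 0.56]
need d [-0.0126  0.0044 -0.0077] w [0.005  0.0224 0.0039] rows>= 0.2
```

View pics/side14.png

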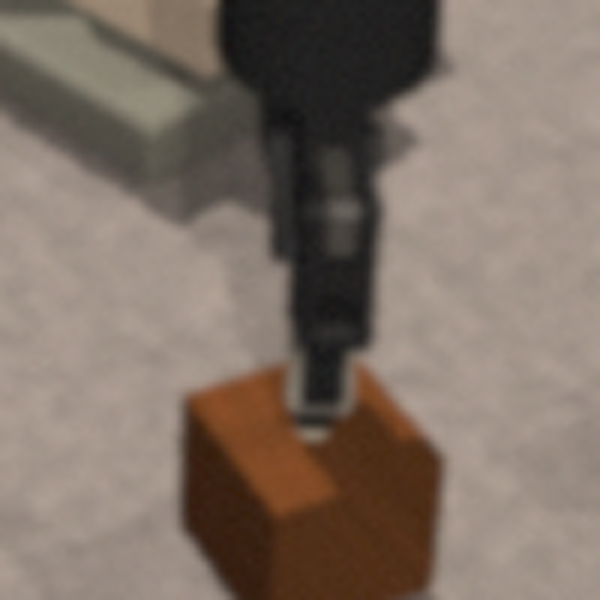

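Request:
servo_tool --motion '[-0.012,0.004,-0.008,0,0.02,0,-0.012,0.004,-0.008,0,0.02,0,-0.012,0.004,-0.008,0,0.02,0]'

```text
t: 17.88
position: [0.4506, -0.3402, 0.1222]
tool_rot: [-1.456, -0.727, 0.717]
wrist_force: [-0.2, -0.5, 0.5]
finger_gap: 0.0767
```

```bash
python3 - <<'E'
from h import *
plan([.449,-.338,.112],fr(-37,90,0))
E
```

```text
t 17.88 grasp [ 0.4507 -0.3403  0.1162] q [-6.48e-01  2.25e-01 -2.16e-01  1.12e+00  2.00e-03 -1.00e-03] gap 0.0767 F [-0.16 -0.51  0.45]
need d [0.0016 0.0084 0.0054] w [ 0.0189 -0.0016  0.0037] rows>= 0.1
```

Request:
servo_tool --motion '[0.001,0.006,0.004,0.015,0,0,0.001,0.006,0.004,0.015,0,0,0.001,0.006,0.004,0.015,0,0]'

```text
t: 18.13
position: [0.4486, -0.3377, 0.118]
tool_rot: [-1.446, -0.722, 0.72]
wrist_force: [0.9, -0.2, 0.8]
finger_gap: 0.0767
```

```bash
python3 - <<'E'
from h import *
plan([.449,-.338,.112],fr(-37,90,0))
E
```

```text
t 18.13 grasp [ 0.4486 -0.3377  0.112 ] q [-0.646  0.229 -0.221  1.122  0.002 -0.   ] gap 0.0767 F [ 0.94 -0.18  0.8 ]
need d [ 0.0001 -0.0001 -0.001 ] w [-0.001  -0.0008  0.0038] rows>= 0.0
```

Request:
servo_tool --motion '[0,0,0,0,0,0,0,0,0,0,0,0,0,0,0,0,0,0,0,0,0,0,0,0,0,0,0,0,0,0,0,0,0,0,0,0,0,0,0,0,0,0,0,0,0,0,0,0]' --jaw 1 --squeeze 60

```text
t: 18.8
position: [0.4486, -0.3379, 0.118]
tool_rot: [-1.447, -0.722, 0.72]
wrist_force: [0.0, -0.9, 1.1]
finger_gap: 0.0136
```

```bash
python3 - <<'E'
from h import *
from station import arm
plan([.449,-.338,.112],fr(-37,90,0))
s=arm.snapshot("side");crop(s["image"],280,220,380,320,6,"pics/side15.png")
E
```

```text
t 18.8 grasp [ 0.4486 -0.3378  0.112 ] q [-0.646  0.229 -0.22   1.122  0.002 -0.   ] gap 0.0136 F [ 0.03 -0.9   1.13]
need d [ 0.0002  0.     -0.0008] w [-0.0005 -0.0009  0.0035] rows>= 0.0
```

View pics/side15.png

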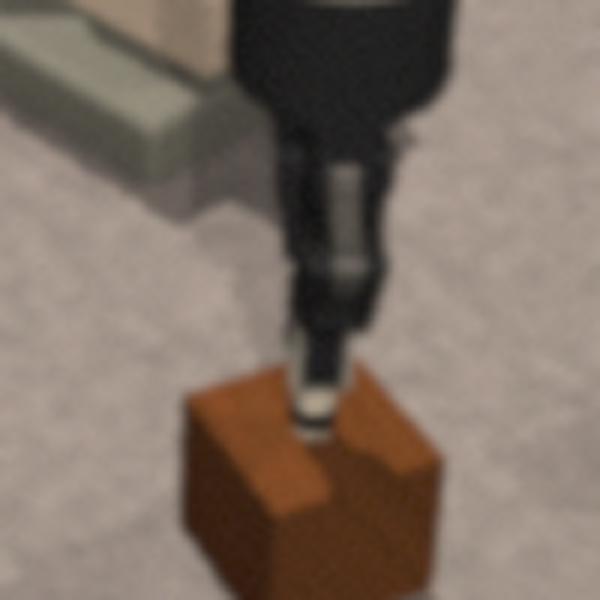

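Request:
servo_tool --motion '[0,-0.03,0,0,0,0,0,-0.07,0,0,0,0,0,-0.11,0,0,0,0,0,-0.15,0,0,0,0,0,-0.19,0,0,0,0,0,-0.22,0,0,0,0,0,-0.24,0,0,0,0,0,-0.24,0,0,0,0]'

```text
t: 19.52
position: [0.4492, -0.3385, 0.2399]
tool_rot: [-1.449, -0.724, 0.719]
wrist_force: [0.6, -0.4, -0.7]
finger_gap: 0.0135
```

```bash
python3 - <<'E'
from h import *
from station import arm
plan([.638,-.048,.23],fr(-37,90,0))
plan([.638,-.048,.23],fr(-4.3,90,0))
s=arm.snapshot("side");crop(s["image"],280,180,400,300,5,"pics/side16.png")
s=arm.snapshot("top");crop(s["image"],360,190,440,260,7,"pics/top16.png")
E
```

```text
t 19.52 grasp [ 0.4492 -0.3385  0.2339] q [-6.47e-01  1.95e-01  7.00e-03  1.38e+00  2.00e-03 -1.00e-03] gap 0.0135 F [ 0.56 -0.41 -0.71]
need d [0.6911 0.0089 0.0483] w [ 0.0055 -0.0006  0.0038] rows>= 8.3
t 19.52 grasp [ 0.4492 -0.3385  0.2339] q [-6.47e-01  1.95e-01  7.00e-03  1.38e+00  2.00e-03 -1.00e-03] gap 0.0135 F [ 0.56 -0.41 -0.71]
need d [0.6911 0.0089 0.0483] w [ 0.0064 -1.1421  0.0021] rows>= 8.3
```

View pics/side16.png

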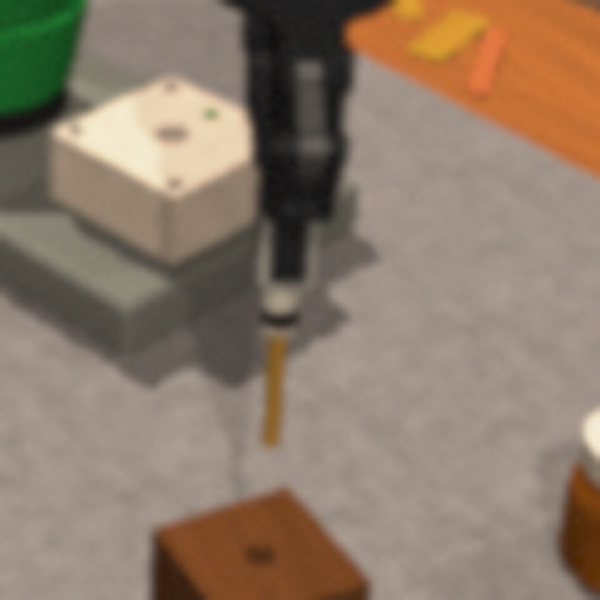

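Request:
servo_tool --motion '[0.04,0,0.003,0,-0.07,0,0.1,0,0.007,0,-0.16,0,0.17,0,0.012,0,-0.28,0,0.24,0,0.017,0,-0.4,0,0.3,0,0.021,0,-0.5,0,0.345,0,0.024,0,-0.57,0,0.345,0,0.024,0,-0.57,0]'

```text
t: 20.2
position: [0.5442, -0.1896, 0.2361]
tool_rot: [-1.353, -0.944, 0.942]
wrist_force: [0.2, 0.5, -1.8]
finger_gap: 0.0137
```

```bash
python3 - <<'E'
from h import *
plan([.638,-.048,.23],fr(-4.3,90,0))
E
```

```text
t 20.2 grasp [ 0.5442 -0.1895  0.2301] q [-0.337  0.226  0.037  1.384  0.003  0.019] gap 0.0137 F [ 0.19  0.52 -1.81]
need d [ 0.3307  0.0011 -0.0774] w [-0.004  -0.5608  0.0072] rows>= 4.1
```

Request:
servo_tool --motion '[0.05,0,-0.012,0,-0.08,0,0.11,0,-0.026,0,-0.19,0,0.18,0,-0.042,0,-0.3,0,0.25,0,-0.058,0,-0.42,0,0.3,0,-0.07,0,-0.51,0.007,0.33,0.001,-0.077,-0.004,-0.56,0.007,0.33,0.001,-0.077,-0.004,-0.56,0.007,0.33,0.001,-0.077,-0.004,-0.56,0.007]'

```text
t: 20.87
position: [0.6367, -0.0524, 0.2367]
tool_rot: [-1.248, -1.148, 1.151]
wrist_force: [-0.6, -1.1, -0.7]
finger_gap: 0.0135
```

```bash
python3 - <<'E'
from h import *
from station import arm
plan([.638,-.048,.23],fr(-4.3,90,0))
s=arm.snapshot("side");crop(s["image"],240,110,360,230,5,"pics/side17.png");np.savez("pics/side17.npz",**s)
s=arm.snapshot("top");crop(s["image"],240,130,340,220,6,"pics/top17.png")
E
```

```text
t 20.87 grasp [ 0.6367 -0.0524  0.2307] q [-0.081  0.347  0.199  1.423 -0.003  0.   ] gap 0.0135 F [-0.57 -1.05 -0.75]
need d [ 0.009   0.0014 -0.0018] w [-0.0004 -0.0123 -0.0051] rows>= 0.1
```

View pics/side17.png

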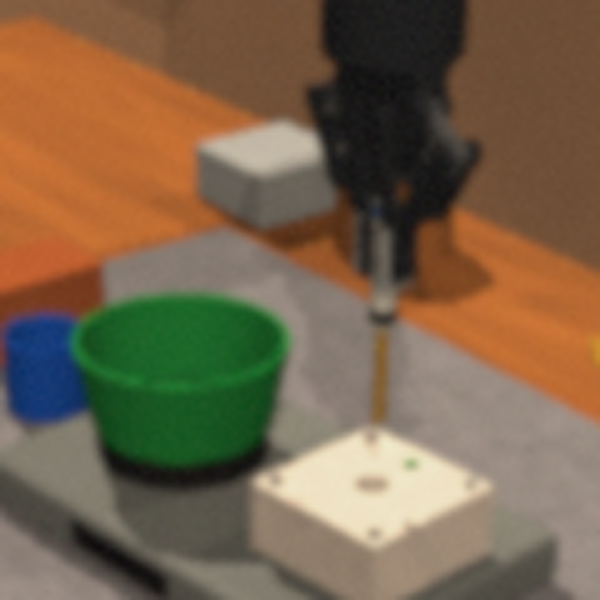

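View pics/top17.png

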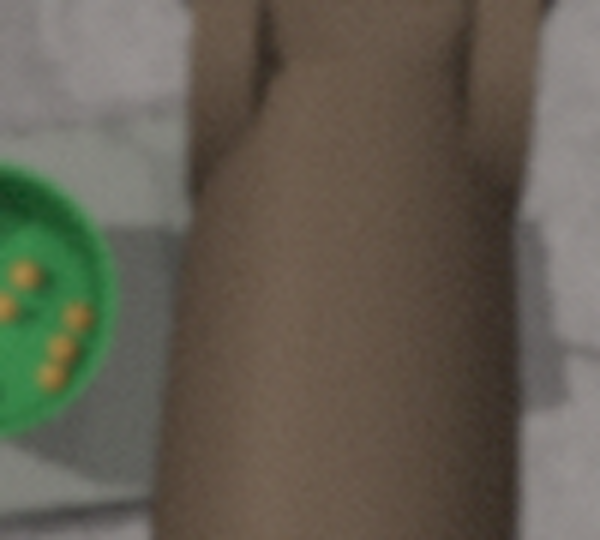

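```bash
python3 - <<'E'
from h import *
s=dict(np.load("pics/side17.npz"))
def c(P): return ((proj(s,[P])-[240,110]+.5)*5).round(1)
print("tip pred",c([.6367,-.0524,.1237]),"hole",c([.638,-.048,.08]),c([.6395,-.0476,.08]))
print("tip straight down at z .08",c([.6367,-.0524,.08]), "ray hole",ray_at_z(s,314,206.3,.08),"ray tip",ray_at_z(s,315.2,194,.1237))
E
```

```text
tip pred [[378.  420.9]] hole [[372.5 483.5]] [[374.  482.4]]
tip straight down at z .08 [[375.6 487.1]] ray hole [ 0.63761467 -0.04850846  0.08      ] ray tip [ 0.63564228 -0.05408385  0.1237    ]
```

Request:
servo_tool --motion '[0.009,0,-0.002,0,-0.012,0,0.009,0,-0.002,0,-0.012,0,0.009,0.03,-0.002,0,-0.012,0,0.009,0.05,-0.002,0,-0.012,0,0.009,0.07,-0.002,0,-0.012,0,0.009,0.07,-0.002,0,-0.012,0]'

```text
t: 21.47
position: [0.6373, -0.0482, 0.2003]
tool_rot: [-1.244, -1.151, 1.156]
wrist_force: [0.1, -0.8, -1.7]
finger_gap: 0.0133
```

```bash
python3 - <<'E'
from h import *
from station import arm
plan([.638,-.048,.193],fr(-4.3,90,0))
s=arm.snapshot("side");crop(s["image"],270,160,350,230,7,"pics/side18.png");np.savez("pics/side18.npz",**s)
E
```

```text
t 21.47 grasp [ 0.6373 -0.0482  0.1943] q [-7.500e-02  3.500e-01  1.240e-01  1.346e+00 -2.000e-03  1.000e-03] gap 0.0133 F [ 0.08 -0.84 -1.74]
need d [ 0.0006  0.0026 -0.0013] w [-0.0037 -0.0013 -0.004 ] rows>= 0.0
```

View pics/side18.png

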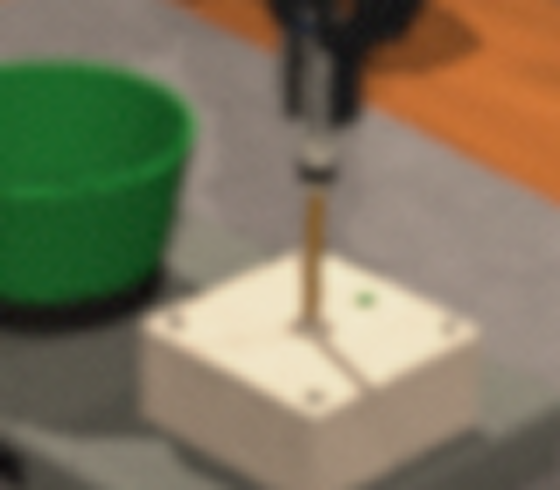

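Request:
servo_tool --motion '[0,0.015,-0.001,0,0,0,0,0.03,-0.001,0,0,0,0,0.045,-0.001,0,0,0,0,0.055,-0.001,0,0,0,0,0.055,-0.001,0,0,0]'

```text
t: 21.93
position: [0.6385, -0.048, 0.1738]
tool_rot: [-1.245, -1.153, 1.155]
wrist_force: [0.9, -0.0, -0.8]
finger_gap: 0.0133
```

```bash
python3 - <<'E'
from h import *
plan([.638,-.048,.153],fr(-4.3,90,0))
E
```

```text
t 21.93 grasp [ 0.6385 -0.048   0.1678] q [-7.400e-02  3.550e-01  7.300e-02  1.289e+00 -2.000e-03  1.000e-03] gap 0.0133 F [ 0.93 -0.01 -0.83]
need d [-0.0001  0.0295  0.0009] w [-0.0006  0.     -0.0039] rows>= 0.4
```

Request:
servo_tool --motion '[0,0.006,0,0,0,0,0,0.012,0,0,0,0,0,0.016,0,0,0,0,0,0.016,0,0,0,0]'

```text
t: 22.27
position: [0.639, -0.0481, 0.1671]
tool_rot: [-1.246, -1.154, 1.154]
wrist_force: [0.5, -0.6, -1.2]
finger_gap: 0.0136
```

Request:
servo_tool --motion '[0,0.003,0,0,0,0,0,0.006,0,0,0,0,0,0.006,0,0,0,0,0,0.006,0,0,0,0]'

```text
t: 22.6
position: [0.6393, -0.0481, 0.1647]
tool_rot: [-1.247, -1.155, 1.154]
wrist_force: [0.2, 0.6, -0.3]
finger_gap: 0.0133
```

Request:
servo_tool --motion '[0,0.003,0,0,0,0,0,0.006,0,0,0,0,0,0.006,0,0,0,0,0,0.006,0,0,0,0]'

```text
t: 22.93
position: [0.6393, -0.0481, 0.1617]
tool_rot: [-1.247, -1.155, 1.154]
wrist_force: [0.7, 0.6, 1.2]
finger_gap: 0.0136
```

Request:
servo_tool --motion '[0,0.002,0,0,0,0,0,0.004,0,0,0,0,0,0.004,0,0,0,0,0,0.004,0,0,0,0]'

```text
t: 23.27
position: [0.6393, -0.0481, 0.1597]
tool_rot: [-1.247, -1.154, 1.154]
wrist_force: [-0.2, -0.4, 2.4]
finger_gap: 0.0134
```

Request:
servo_tool --motion '[0,0.002,0,0,0,0,0,0.004,0,0,0,0,0,0.004,0,0,0,0,0,0.004,0,0,0,0]'

```text
t: 23.6
position: [0.6395, -0.0481, 0.1588]
tool_rot: [-1.248, -1.156, 1.153]
wrist_force: [-1.0, -0.6, 7.9]
finger_gap: 0.0134
```

Request:
servo_tool --motion '[0,0.002,0,0,0,0,0,0.002,0,0,0,0,0,0.002,0,0,0,0,0,0.002,0,0,0,0]'

```text
t: 23.93
position: [0.6397, -0.0482, 0.1587]
tool_rot: [-1.249, -1.156, 1.153]
wrist_force: [-1.8, -0.1, 11.5]
finger_gap: 0.0138
```

Request:
servo_tool --motion '[0,0,0,0,0,0,0,0,0,0,0,0,0,0,0,0,0,0,0,0,0,0,0,0,0,0,0,0,0,0,0,0,0,0,0,0,0,0,0,0,0,0,0,0,0,0,0,0]'

```text
t: 24.6
position: [0.6397, -0.0482, 0.1587]
tool_rot: [-1.249, -1.156, 1.153]
wrist_force: [-2.8, 0.4, 11.0]
finger_gap: 0.0132
```

```bash
python3 - <<'E'
from h import *
from station import arm
plan([.638,-.048,.153],fr(-4.3,90,0))
s=arm.snapshot("side");cv2.imwrite("pics/side19.png",s["image"][:,:,::-1]);crop(s["image"],270,160,350,230,7,"pics/side19c.png")
s=arm.snapshot("top");cv2.imwrite("pics/top19.png",s["image"][:,:,::-1])
print(arm.get_state()["wrist_force"],arm.get_state()["position"])
E
```

```text
t 24.6 grasp [ 0.6397 -0.0482  0.1527] q [-7.400e-02  3.570e-01  4.200e-02  1.251e+00 -2.000e-03  1.000e-03] gap 0.0132 F [-2.82  0.36 11.04]
need d [ 0.     -0.0006  0.0034] w [ 0.0103 -0.0002 -0.0041] rows>= 0.0
[-1.77650072  1.07088326 12.21123323] [ 0.63971882 -0.04813361  0.15869342]
```

View pics/side19c.png

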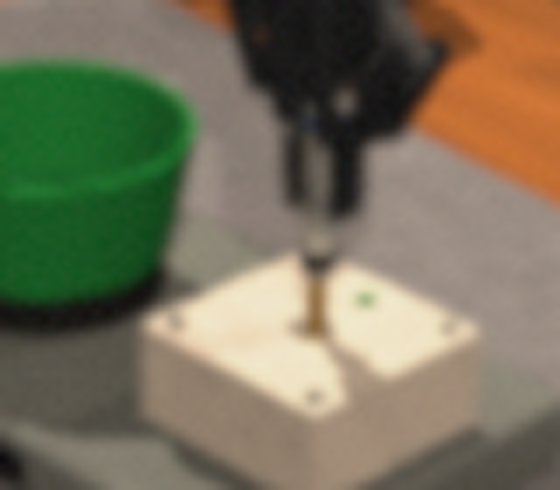

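View pics/side19.png

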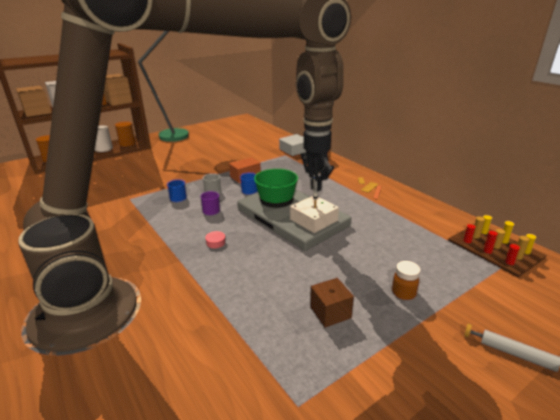

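View pics/top19.png

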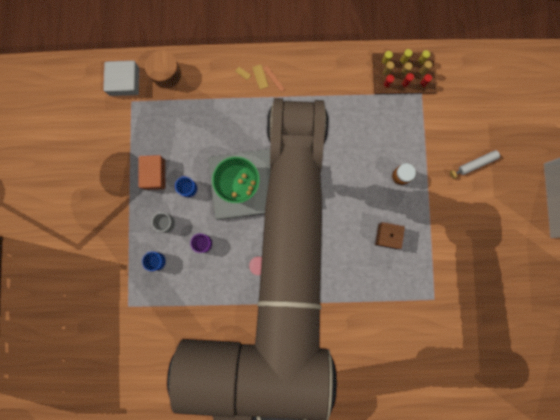

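```bash
python3 -c "
from station import arm
print(arm.finish_job()); print(arm.get_state()['wrist_force'])"
```

```text
the job is handed in; nothing more can be done
None
the job is handed in; nothing more can be done
```

The job is handed in at about 25 s of the 72 s allowed. All six beads are in the green bowl, and the empty cup is back upright on the bench near where it started. The stylus is gripped in the hole, holding the red button down.

**Beads and cup:** The last close top view showed six separate beads in the bowl. The cup looked empty in both views and stood upright.

**Button:** The tip is about 34 mm below the hole mouth, which matches 28 mm plus the full 6 mm travel. The upward force rose sharply at the stop and held at 11–12 N, against the 4 N needed. There is also a small sideways force of about 2–3 N, probably because the stylus sits about 1.5 mm off the hole centre. The button's own travel is not in the readings, so full depth is judged from tip height and force.

**Bystanders:** The brick, jar and blue and purple cups look unmoved in the last pictures. The compound does too, but the arm hides part of it from above. The forces I read stayed below 13 N.

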